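Change the sample at the probe station

TASK

Change the sample under the microscope: first take the tested carrier off the stage and park it on whichever storage pad is empty, then lay the carrier with the round wafer flat inside the stage's rim, its grip tab towards the front (the robot's side), so that the wafer is under the lens. After that pull the vacuum pump's lever towards the front to its stop and ease it slowly back home without letting it fly back. Do not bump the microscope, do not drop the carriers, and leave the carrier with the square chip and the other things on the table where they are.

Things in the scene. Friction and masses are not known exactly. Their poses are not given: they have to be found in the camera images.
- tested_carrier: The tested carrier, on the stage at the start: 100 x 70 x 6 mm aluminium plate with a black upright grip tab, 30 mm long (along x) x 12 mm thick (along y), rising to 52 mm above the underside, its centre 34 mm to -x of the plate's centre; a narrow dark strip (46 x 14 mm) on its other half. Origin: centre of the plate's underside; z up, -x towards the tab. 0.13 to 0.2 kg.
- wafer_carrier: The carrier to load, on one of the storage pads at the start: 100 x 70 x 6 mm aluminium plate with a black upright grip tab, 30 mm long (along x) x 12 mm thick (along y), rising to 52 mm above the underside, its centre 34 mm to -x of the plate's centre; a round dark wafer of 50 mm diameter on its other half. Origin: centre of the plate's underside; z up, -x towards the tab. 0.13 to 0.2 kg.
- chip_carrier: The carrier to leave alone, on another of the storage pads: 100 x 70 x 6 mm aluminium plate with a black upright grip tab, 30 mm long (along x) x 12 mm thick (along y), rising to 52 mm above the underside, its centre 34 mm to -x of the plate's centre; a square dark chip (40 x 40 mm) on its other half. Origin: centre of the plate's underside; z up, -x towards the tab. 0.13 to 0.2 kg.
- wafer_carrier_sample (a point): Centre of the round wafer's top face, 22 mm to +x of the wafer carrier's origin, 8 mm above its underside.
- pad_a: Storage pad, a fixed grey disc of 130 mm diameter, 12 mm thick. Origin: centre of its underside, on the table. Any of the three pads may be the empty one; one holds the wafer carrier, one the chip carrier. A carrier may point any way on a pad.
- pad_b: Storage pad like pad_a.
- pad_c: Storage pad like pad_a.
- stage_nest (a point): Centre of the flat floor of the stage, 34 mm above the table, where a carrier's underside rests. The stage is a fixed brass disc, 184 mm across, with a rectangular rim on top, 4 mm high and 112 x 82 mm inside (about 6 mm slack round a carrier). x is the stage's long direction; -x faces the front.
- stage_aim (a point): Point under the lens: 22 mm to +x of stage_nest and 8 mm above the stage floor, where the wafer's centre belongs.
- microscope: White stereo microscope, fixed. Origin: on the table below the lens, 22 mm to +x of stage_nest, turned with the stage. Its ring light (100 mm diameter) hangs over the stage, underside 178 mm above the table: reach the tab there from the front, tool leaning back 25 to 35 degrees. Above it the body, 100 mm wide, 350 mm high; a column (32 mm diameter) 165 mm beyond the lens.
- pump: Vacuum hand pump, fixed: dark base plate 110 x 70 x 16 mm, an upright aluminium cylinder (44 mm diameter, 91 mm high) 42 mm behind (+x of) the hinge, two cheeks, and a lever. Origin: underside of the base, below the hinge; -x faces the front.
- pump_hinge (a point): Lever hinge, 45 mm above the table; the lever turns about the pump's y axis through this point.
- pump_grip (a point): Centre of the black T-grip on top of the lever, 125 mm from the hinge: a bar of 22 mm diameter and 44 mm length along the pump's y, with flat ends; the steel rod under its middle is 12 mm thick.
- pump_lever (a joint): Angle of the pump lever in rad: 0 at home (leaning 0.17 rad back from vertical), 0.9 at the stop, pulled towards the front (the pump's -x). A spring draws it home, with about 2.5 N at the grip at home and 9 N at the stop.
- positioner_left: Probe positioner, loose, left of the stage: dark stepped block about 60 x 44 x 80 mm with steel knobs. Origin: centre of its underside. Leave it.
- positioner_right: Probe positioner, loose, right of the stage, like the left one. Leave it.
- screwdriver: Screwdriver, 160 mm, lying in front of the stage. Leave it.
- jar: Small jar, 48 mm diameter, 55 mm high, standing in front of the stage. Leave it.
- screw_tray: Low aluminium tray with four compartments, 90 x 70 x 22 mm, far left. Leave it.
- wafer_box: Flat black box, 110 x 110 x 30 mm, far right. Leave it.
There are look-alikes about, which are no part of the job. What is shaped like the tested_carrier but red is not meant.

How it is judged:
On the way, in this order (a step that is already met when the one before it is completed fails the run):
1. the tested carrier lies flat on the empty pad, let go, while the wafer carrier is still on its own pad ((horizontal distance between tested_carrier and pad_a below 0.03 m or horizontal distance between tested_carrier and pad_b below 0.03 m or horizontal distance between tested_carrier and pad_c below 0.03 m) and height (world z) of tested_carrier between 0.007 and 0.018 m and angle between tested_carrier's own z axis and vertical below 0.06 rad and contact force between tested_carrier and the fingers below 0.1 N and distance of wafer_carrier from where it was at the start of the episode below 0.02 m), for 0.2 s.
2. the wafer carrier lies flat inside the stage's rim, let go, wafer under the lens (horizontal distance between wafer_carrier_sample and stage_aim below 0.013 m and horizontal distance between wafer_carrier and stage_nest below 0.013 m and z of wafer_carrier in the frame of stage_nest below 0.003 m and angle between wafer_carrier's own z axis and vertical below 0.06 rad and contact force between wafer_carrier and the fingers below 0.1 N), for 0.2 s.
3. the pump lever is pulled to its stop (over 0.8 of 0.9 rad) (value of joint pump_lever above 0.8 rad), for 0.1 s.
4. the pump lever is home again (under 0.06 rad) (value of joint pump_lever below 0.06 rad), for 0.2 s.
At the end, for the whole second after the job is handed in: Both carriers at rest and released: tested one flat on the pad that was empty (centre within 30 mm), wafer carrier flat inside the stage's rim, tab to the front (its and the wafer's centre within 13 mm of their places); pump lever under 0.06 rad; chip carrier within 15 mm of its start (all of step 2 and (horizontal distance between tested_carrier and pad_a below 0.03 m or horizontal distance between tested_carrier and pad_b below 0.03 m or horizontal distance between tested_carrier and pad_c below 0.03 m) and height (world z) of tested_carrier between 0.007 and 0.018 m and angle between tested_carrier's own z axis and vertical below 0.06 rad and contact force between tested_carrier and the fingers below 0.1 N and linear speed of each of tested_carrier, wafer_carrier below 0.02 m/s and value of joint pump_lever below 0.06 rad and distance of chip_carrier from where it was at the start of the episode below 0.015 m); the robot touches nothing.
It fails at once if the microscope is bumped (over 6 N) (contact force between microscope and anything else above 6 N).
It fails at once if the pump lever flies back (faster than 1.8 rad/s) (velocity of joint pump_lever below -1.8 rad/s).
It fails at once if a carrier is dropped (falls freely faster than 0.5 m/s, from over about 13 mm) ((linear speed of tested_carrier above 0.5 m/s and contact force between tested_carrier and the fingers below 0.1 N) or (linear speed of wafer_carrier above 0.5 m/s and contact force between wafer_carrier and the fingers below 0.1 N)).
It fails at once if the chip carrier is shifted by over 15 mm (distance of chip_carrier from where it was at the start of the episode above 0.015 m).
It fails at once if another thing on the table is shifted by over 30 mm (distance of any of positioner_left, positioner_right, screwdriver, jar, screw_tray, wafer_box from where it was at the start of the episode above 0.03 m).
It also fails if it takes over 72 s, if anything falls off the work surface, if the arm or the gripper's body presses on something with over 40 N, if the wrist force passes 120 N, or if a joint passes its speed limit or range.

ROBOT

A 6-joint arm with a two-finger parallel gripper is mounted at the origin on the work surface. World frame = base frame: x ahead of the robot, y to its left, z up, the work surface at z = 0. Lengths are in m, angles in rad, forces in N, time in s.
With the tool pointing down it reaches from about 0.35 to 0.725 m from the base axis. Payload 4.3 kg.
Tool frame: the origin (TCP) lies at the very end of the fingers, on their centre line; the grasp point (between the pads) lies 19 mm behind it; x points along the fingers, y is the direction in which the jaws open and shut, and the axes are right-handed (so a half turn about x gives the same grasp; the last joint's range is limited). The gripper opens to 85 mm and grips with 20 to 120 N. Pads are 22 mm wide; open, the fingers measure 114 mm over their backs; the gripper's body (76 mm by 85 mm) begins 54 mm behind the grasp point. The pads swing forward as they close: fully open they stand 13 mm farther back than shut.
Start: joints at [1.194, 0.377, 0.081, 1.274, 0, 1.46], TCP at [0.152, 0.555, 0.231] pointing down, gripper open.
Joint ranges: [-2.72, 2.72], [-0.84, 1.66], [-1.02, 1.22], [-1.77, 2.12], [-1.37, 1.28], [-3.14, 3.14]. Speed limits (rad/s): [2.57, 2.57, 3.14, 3.14, 3.14, 3.14].

INTERFACE

Orientations are given as a 3x3 rotation matrix whose columns are the frame's x, y, z axes.
In Python, from station import env gives the robot as it stands.
- The arm moves only by the tool servo_tool, never from a script. Its argument "rows" is a list of rows, each a list of 7 numbers: the shift along the tool's x, y, z in mm, then the turn, a rotation vector about the tool's x, y, z in rad, then the closure in counts, from 0 (fully open) to 255 (shut). In form: [[dx, dy, dz, wx, wy, wz, claw], ...]. A call has 1 to 20 rows; each row shifts and turns the pose as measured when the row begins, along the tool's axes as they then stand; what a row does not reach is not made up. A row lasts 1/10 s, in which the tool goes at most 50 mm and 8.59 degrees, less where a joint would pass 70% of its speed; a pose out of reach is approached as far as the arm can. A call is refused whole if a number of a shift passes 50 or a number of a turn 0.15, either way. A call with a gripper value outside its range is refused whole. The fingers move at their own pace and stop on an object; the grip force is fixed at half the most. Time passes only in rows, so rows that do not move let the fingers close. It gives the time, the measured TCP pose, the force and the opening at its end, in the units of the state.
- env.get_state(): the state, without advancing time (a new reading comes with each control period).
- env.read_camera(name): name is "scene" or "side" or "wrist"; returns the picture (420x560x3 uint8, blue, green, red); there is no depth.
- env.camera_params(name): a dict with "mtx" (3x3 intrinsics, pixels), "eye" and "orientation" of the camera in the world. Camera axes: x right, y down, z forward; pixel columns grow to the right and rows downward; lengths in m; the calibration is good to about 2 mm. The wrist camera is an equidistant fisheye: a pixel r from the principal point sees the ray r / f radians off the axis. A picture is of the moment at which its call begins: read the wrist's pose just before it. camera_params takes no time and is no camera call; for the wrist camera it gives the pose at the moment of the call.
- env.close_job(): hands the job in, once; it reports no verdict.
The state is a dict: "clock": time; "joint_positions": joint angles; "qvel": joint speeds; "tau": joint torques, N m; "ee_pos": TCP position; "tool_rot": TCP orientation; "contact_force": force on the tool from outside, world axes, zero at the start; "wrist_torque": the same for the moment, N m; "finger_gap": finger opening in m.
Only numpy, scipy, OpenCV 4.12 (cv2) and the standard library are available. Lean on these libraries where they do the work, as an engineer would, in place of code of your own. Each camera call takes 0.05 s, during which the arm holds its last target.

## Working session

There is one attempt and no reset: what is moved stays moved. The work goes in short steps, Python scripts to look and compute and a tool call to move; the robot and the scene stay as the last step left them, time stands still between calls to the robot, and variables do not carry over. Pictures are saved under pics/ and viewed, and the job is handed in when it is done.

Besides the shell and the picture viewer there is one more tool, called after "Request:" as name([rows], argument=value, ...), one row to a line, values as JSON. servo_tool: Moves the arm, as the interface text tells. Its arguments: {"type":"object","properties":{"rows":{"type":"array"}},"required":["rows"]}

```bash
ls; mkdir -p pics
python3 - <<'E'
from station import env
import cv2
s=env.get_state(); print(s)
for n in("scene","side","wrist"):
    p=env.camera_params(n);print(n,p)
    cv2.imwrite(f"pics/{n}0.png",env.read_camera(n))
E
```

```text
pics
{'clock': 0.0, 'joint_positions': array([ 1.19369457e+00,  3.78079703e-01,  7.95933484e-02,  1.27441454e+00,
       -5.74435034e-06,  1.46047365e+00]), 'qvel': array([ 5.14068203e-04,  8.88311594e-04, -6.46695435e-04, -7.94920075e-05,
       -1.27278851e-03, -5.68478438e-04]), 'tau': array([-1.98271257e-03, -4.63600373e+01,  2.69877005e+01,  2.07513501e-02,
       -1.18085491e-04,  1.24289946e-05]), 'ee_pos': array([0.1513415 , 0.55402125, 0.23033879]), 'tool_rot': array([[-7.69617851e-04,  2.63625012e-01,  9.64624933e-01],
       [-1.95880467e-03,  9.64622970e-01, -2.63626038e-01],
       [-9.99997785e-01, -2.09240312e-03, -2.26001154e-04]]), 'contact_force': array([0.45899723, 0.17531926, 0.29418339]), 'wrist_torque': array([-0.01181314, -0.00130035,  0.02405326]), 'finger_gap': 0.08530324435988129}
scene {'mtx': array([[493.06292724,   0.        , 280.89655022],
       [  0.        , 493.06292724, 207.68046732],
       [  0.        ,   0.        ,   1.        ]]), 'eye': array([ 1.57688731, -0.20424829,  0.88886262]), 'orientation': array([[ 0.17848191,  0.58833663, -0.788672
[... 168 characters left out ...]
      [  0.        , 457.07263452, 210.82816001],
       [  0.        ,   0.        ,   1.        ]]), 'eye': array([-0.10605281, -0.75652584,  0.74268664]), 'orientation': array([[ 0.75456636, -0.3496539 ,  0.5553123 ],
       [-0.65603389, -0.38158322,  0.6511634 ],
       [-0.01578396, -0.85564969, -0.51731467]])}
wrist {'mtx': array([[325.1922621 ,   0.        , 277.68921329],
       [  0.        , 325.1922621 , 210.19124914],
       [  0.        ,   0.        ,   1.        ]]), 'eye': array([0.08700446, 0.57227287, 0.37324847]), 'orientation': array([[ 0.26422129,  0.93070562,  0.25293113],
       [ 0.96445851, -0.25425816, -0.07192065],
       [-0.00262715,  0.26294454, -0.96480737]])}
```

View pics/scene0.png

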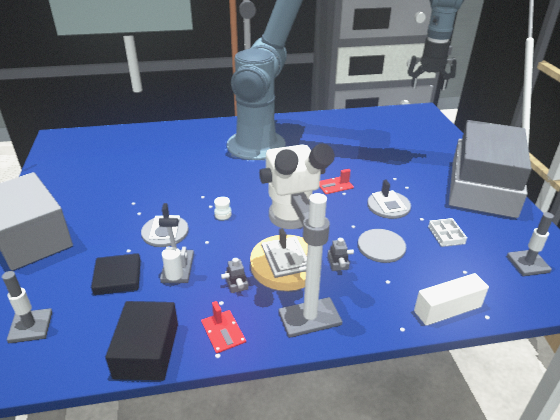

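View pics/side0.png

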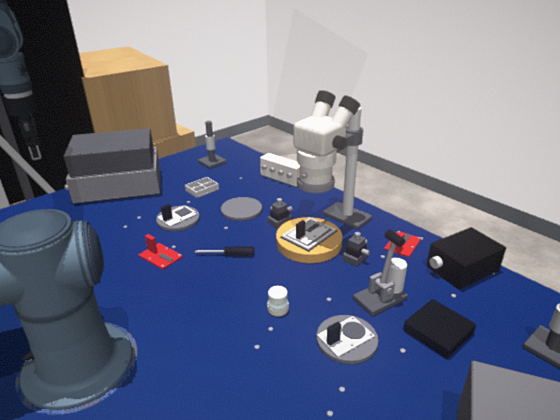

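View pics/wrist0.png

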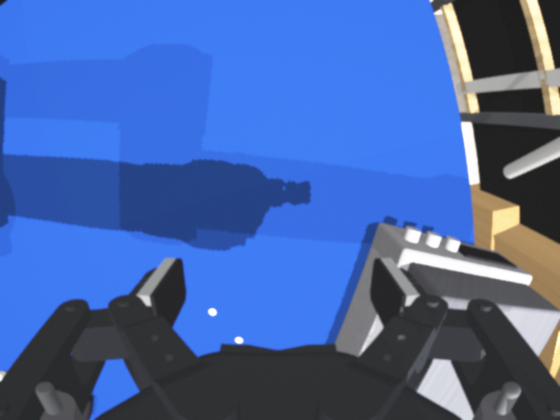

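The side view shows these carriers:
- Round wafer on the pad at (347,338).
- Square chip on the pad at (178,216).
- Tested carrier on the brass stage at (308,235).
- Empty pad at (241,208), which is (382,245) in the scene view.
- Red look-alikes at (160,255) and (403,243).

I'll enlarge crops to confirm and measure.

```bash
cat > h.py <<'E'
import numpy as np, cv2
from station import env
def ray(n,px,P=None):
    P=P or env.camera_params(n); K=P['mtx']; u=(px[0]-K[0,2])/K[0,0]; v=(px[1]-K[1,2])/K[1,1]
    if n=='wrist':
        r=np.hypot(u,v); s=np.sin(r)/r if r>1e-9 else 1; d=np.array([u*s,v*s,np.cos(r)])
    else: d=np.array([u,v,1.])
    return P['eye'],P['orientation']@d
def onz(n,px,z,P=None):
    e,d=ray(n,px,P); return e+d*(z-e[2])/d[2]
def proj(n,p,P=None):
    P=P or env.camera_params(n);K=P['mtx'];c=P['orientation'].T@(np.asarray(p)-P['eye'])
    if n=='wrist':
        th=np.arctan2(np.hypot(c[0],c[1]),c[2]); q=c[:2]/np.hypot(c[0],c[1])*th
    else: q=c[:2]/c[2]
    return q*K[0,0]+K[:2,2]
def crop(img,x0,y0,x1,y1,f,out): cv2.imwrite(out,cv2.resize(img[y0:y1,x0:x1],None,fx=f,fy=f,interpolation=cv2.INTER_CUBIC))
E
python3 - <<'E'
from h import *
a=cv2.imread('pics/scene0.png');b=cv2.imread('pics/side0.png')
t1=cv2.resize(b[300:370,300:400],(400,280),interpolation=2);t2=cv2.resize(b[195:265,260:360],(400,280),interpolation=2)
t3=cv2.resize(a[195:265,120:220],(400,280),interpolation=2);t4=cv2.resize(a[225:295,235:335],(400,280),interpolation=2)
cv2.imwrite('pics/crops.png',np.vstack([np.hstack([t1,t2]),np.hstack([t3,t4])]))
t1=cv2.resize(b[190:260,150:250],(400,280),interpolation=2);t2=cv2.resize(b[220:320,340:440],(280,280),interpolation=2);t2=cv2.copyMakeBorder(t2,0,0,0,120,0)
t3=cv2.resize(a[200:290,140:220],None,fx=3.1,fy=3.1,interpolation=2)[:279];t4=cv2.resize(a[170:240,350:450],(400,279),interpolation=2)
t3=cv2.copyMakeBorder(t3,0,0,0,400-t3.shape[1],0)
cv2.imwrite('pics/crops2.png',np.vstack([np.hstack([t1,t2]),np.hstack([t3,t4])]))
for nm,px in [('empty',(241,208)),('wpad',(347,338)),('chip',(178,217))]:
    print(nm,onz('side',px,.012))
print(onz('scene',(382,245),.012),onz('scene',(165,230),.012),onz('scene',(389,203),.012))
E
```

```text
empty [0.60847291 0.25040023 0.012     ]
wpad [ 0.44840349 -0.32915204  0.012     ]
chip [0.43432852 0.33757183 0.012     ]
[0.62876864 0.25792933 0.012     ] [ 0.4672394  -0.32178047  0.012     ] [0.44658665 0.34526208 0.012     ]
```

View pics/crops.png

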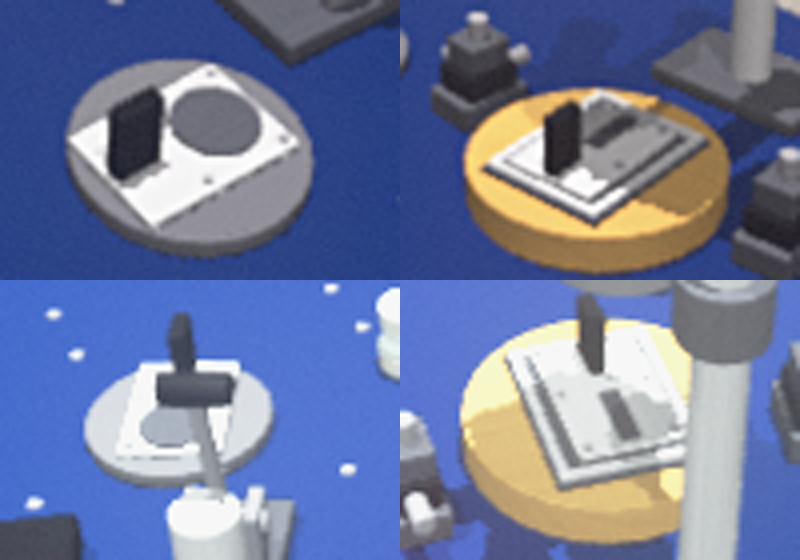

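View pics/crops2.png

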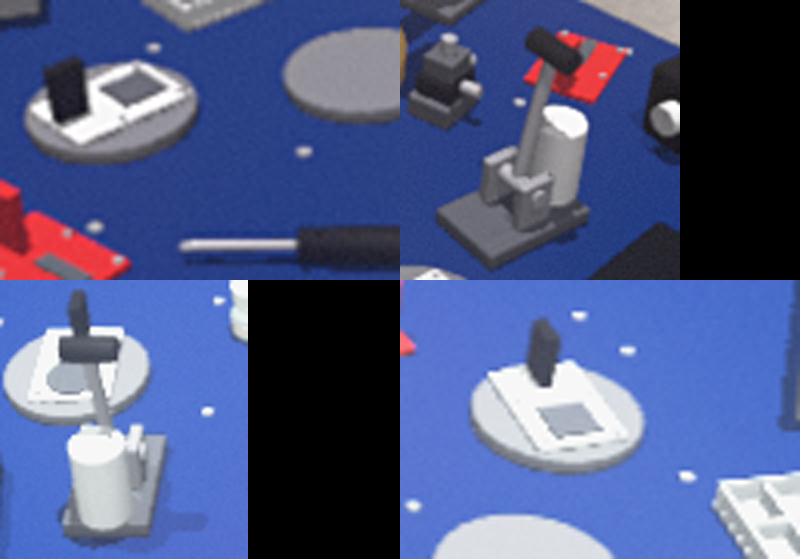

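```bash
cat > m.py <<'E'
from h import *
a=cv2.imread('pics/scene0.png');b=cv2.imread('pics/side0.png')
def blob(img,x0,y0,x1,y1,cond,out=None):
    sub=img[y0:y1,x0:x1]; hsv=cv2.cvtColor(sub,cv2.COLOR_BGR2HSV); m=cond(hsv).astype(np.uint8)*255
    c,_=cv2.findContours(m,cv2.RETR_EXTERNAL,cv2.CHAIN_APPROX_NONE); c=max(c,key=cv2.contourArea)
    h=cv2.convexHull(c)+np.array([x0,y0]); return h
nb=lambda h:h[...,1]<110
for n,img,w in [('side',b,(215,190,270,225)),('scene',a,(350,225,412,265)),('side',b,(310,308,385,370)),('scene',a,(365,185,415,222))]:
    h=blob(img,*w,nb); pts=np.array([onz(n,p,.012)[:2] for p in h[:,0].astype(float)])
    (c,r)=cv2.minEnclosingCircle(pts.astype(np.float32)); x,y,ww,hh=cv2.boundingRect(h)
    A=np.c_[2*pts,np.ones(len(pts))]; s=np.linalg.lstsq(A,(pts**2).sum(1),rcond=None)[0]
    print(n,x,y,ww,hh,'ext',pts.min(0),pts.max(0),'enc',c,r,'fit',s[:2],np.sqrt(s[2]+s[0]**2+s[1]**2))
E
python3 m.py
```

```text
side 221 197 41 24 ext [0.54022326 0.17878449] [0.67883612 0.32224213] enc (0.607936680316925, 0.25078973174095154) 0.07364790886640549 fit [0.6093398  0.25065211] 0.07030512571268092
scene 358 229 49 34 ext [0.55723494 0.19090407] [0.69635842 0.32396503] enc (0.6270056962966919, 0.25764238834381104) 0.07069076597690582 fit [0.62629985 0.2568045 ] 0.06852997565544626
side 316 315 63 50 ext [ 0.38167731 -0.39530476] [ 0.51680233 -0.260247  ] enc (0.4489993453025818, -0.3281347155570984) 0.06975996494293213 fit [ 0.44871775 -0.32793217] 0.0673650792376493
scene 367 185 44 34 ext [0.35012393 0.27535905] [0.52088346 0.41051591] enc (0.435141921043396, 0.34795913100242615) 0.08798204362392426 fit [0.43989415 0.34509782] 0.07481276270851424
```

Run:
```python
from h import *
a=cv2.imread('pics/scene0.png');b=cv2.imread('pics/side0.png')
crop(b,268,205,348,263,10,'pics/st_side.png'); crop(b,310,308,390,366,10,'pics/wf_side.png')
crop(a,245,225,325,285,10,'pics/st_scene.png');crop(b,345,220,415,320,6,'pics/pump_side.png')
```

```text
(no output)
```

View pics/st_side.png

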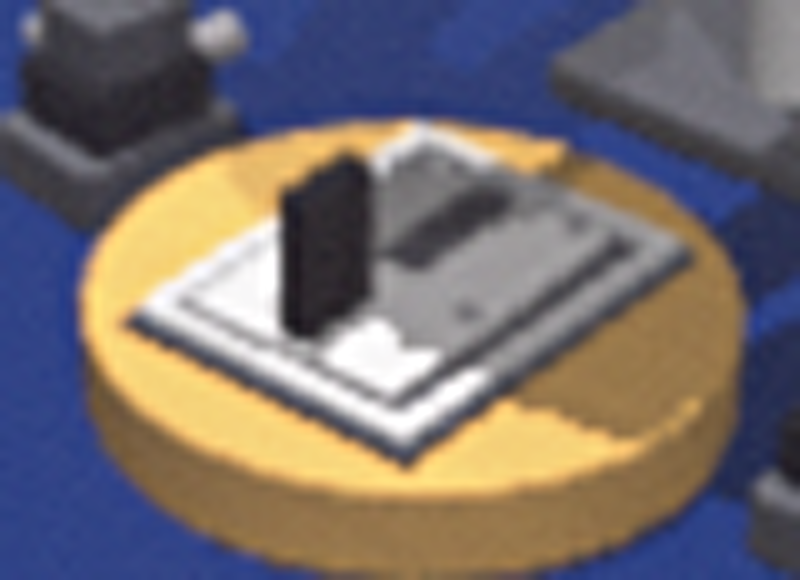

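View pics/wf_side.png

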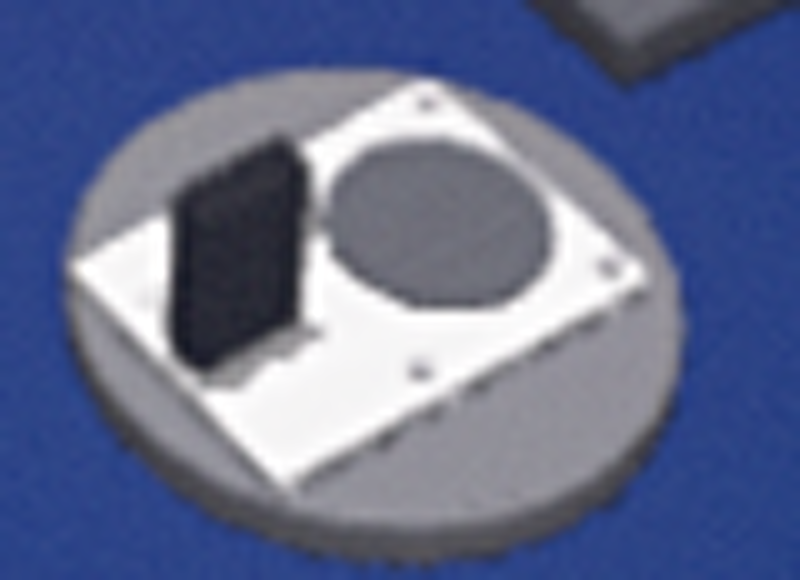

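View pics/st_scene.png

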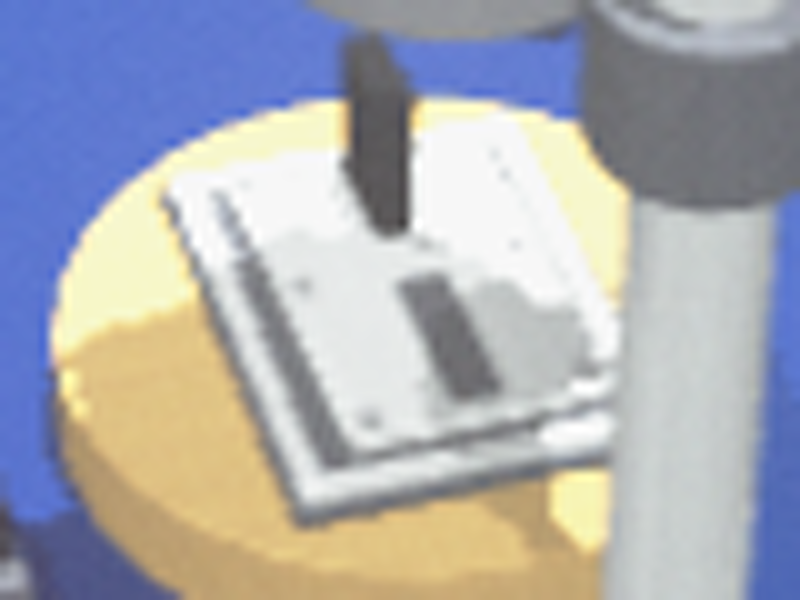

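View pics/pump_side.png

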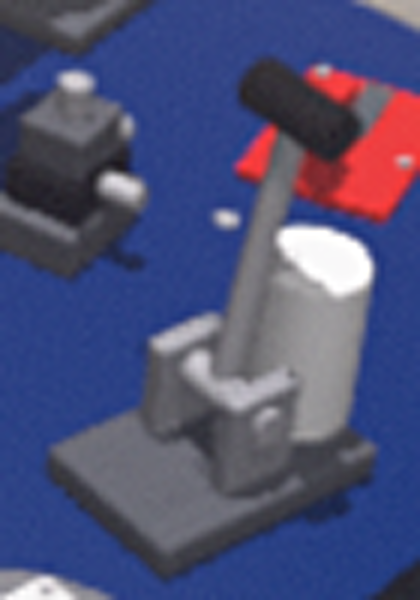

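```bash
cat > m2.py <<'E'
from h import *
def cp(n,x0,y0,f,pts,z): return np.array([onz(n,((x+.5)/f-.5+x0,(y+.5)/f-.5+y0),z)[:2] for x,y in pts])
def rep(t,q):
    e=np.roll(q,-1,0)-q; print(t,'c',q.mean(0).round(4),'pts',q.round(3).tolist(),'len',np.linalg.norm(e,axis=1).round(4),'ang',np.degrees(np.arctan2(e[:,1],e[:,0])).round(1))
rep('rim',cp('side',268,205,10,[(135,318),(405,440),(692,250),(422,125)],.038))
rep('tested',cp('side',268,205,10,[(178,298),(400,400),(635,238),(425,150)],.040))
rep('wafer',cp('side',310,308,10,[(72,268),(285,490),(645,275),(430,78)],.018))
print('wafer disc',cp('side',310,308,10,[(440,222)],.020))
rep('stage ell', cp('side',268,205,10,[(82,310),(410,497),(745,310),(410,118)],.034))
rep('rimscene',cp('scene',245,225,10,[(168,190),(305,505)],.038))
rep('tested scene',cp('scene',245,225,10,[(348,458),(215,192)],.040))
rep('pumpbase',cp('side',345,220,6,[(50,460),(165,560),(375,455)],.016))
q=cp('side',345,220,6,[(300,108)],.168);print('grip',q)
# scene grip: crop3 in crops2: 3.1x from (140,200): bar (60..118,349-280.. )
print('grip scene',onz('scene',(140+89/3.1,200+70/3.1),.168))
print('bar ends scene',onz('scene',(140+60/3.1,200+70/3.1),.168),onz('scene',(140+118/3.1,200+69/3.1),.168))
print('base scene',[onz('scene',(140+x/3.1,200+(y-279)/3.1),.016)[:2].round(3) for x,y in [(65,525),(150,530),(166,437)]])
E
python3 m2.py
```

```text
rim c [ 0.6418 -0.0179] pts [[0.572, 0.02], [0.587, -0.07], [0.709, -0.059], [0.7, 0.038]] len [0.0911 0.1224 0.0978 0.1288] ang [ -80.7    5.    95.4 -171.9]
tested c [ 0.6423 -0.0156] pts [[0.585, 0.017], [0.596, -0.058], [0.699, -0.047], [0.688, 0.025]] len [0.076  0.1034 0.0729 0.1035] ang [ -81.5    6.5   98.5 -175.3]
wafer c [ 0.4482 -0.3246] pts [[0.404, -0.283], [0.393, -0.353], [0.492, -0.365], [0.503, -0.297]] len [0.071  0.0995 0.0693 0.0999] ang [-98.6  -6.7  81.1 172.4]
wafer disc [[ 0.47023557 -0.32761541]]
stage ell c [ 0.6371 -0.0214] pts [[0.568, 0.037], [0.574, -0.085], [0.702, -0.085], [0.704, 0.048]] len [0.1221 0.1279 0.133  0.137 ] ang [ -87.    -0.2   89.  -175.6]
rimscene c [ 0.6597 -0.0607] pts [[0.599, -0.069], [0.721, -0.053]] len [0.1229 0.1229] ang [   7.3 -172.7]
tested scene c [ 0.6561 -0.0484] pts [[0.708, -0.04], [0.604, -0.057]] len [0.1057 0.1057] ang [-170.8    9.2]
pumpbase c [ 0.5817 -0.3037] pts [[0.553, -0.255], [0.543, -0.319], [0.649, -0.337]] len [0.0656 0.1076 0.1265] ang [-99.   -9.5 139.3]
grip [[ 0.62845512 -0.295175  ]]
grip scene [ 0.63814699 -0.29251097  0.168     ]
bar ends scene [ 0.63458069 -0.3140637   0.168     ] [ 0.64048097 -0.27092515  0.168     ]
base scene [array([ 0.666, -0.33 ]), array([ 0.683, -0.263]), array([ 0.574, -0.246])]
```

```bash
cat > dots.py <<'E'
from h import *
def dots(img,n):
    t=cv2.morphologyEx(img[...,2],cv2.MORPH_TOPHAT,np.ones((9,9),np.uint8))
    _,m=cv2.threshold(t,70,255,0); k,l,s,c=cv2.connectedComponentsWithStats(m)
    out=[]
    for i in range(1,k):
        x,y,w,h,A=s[i]
        if 3<=A<=40 and w<9 and h<8:
            ring=img[max(0,y-3):y+h+3,max(0,x-3):x+w+3].reshape(-1,3).astype(int)
            if np.mean((ring[:,0]>ring[:,2]+40))>.4:
                ys,xs=np.where(l==i); wt=t[ys,xs].astype(float); out.append((np.average(xs,weights=wt),np.average(ys,weights=wt)))
    return np.array(out)
if __name__=='__main__':
    A=dots(cv2.imread('pics/scene0.png'),'scene');B=dots(cv2.imread('pics/side0.png'),'side')
    a=np.array([onz('scene',p,0)[:2] for p in A]);b=np.array([onz('side',p,0)[:2] for p in B])
    from scipy.spatial import cKDTree
    d,i=cKDTree(b).query(a)
    for k in np.argsort(d):
        if d[k]<.04: print(A[k].round(1),B[i[k]].round(1),a[k].round(4),b[i[k]].round(4),(a[k]-b[i[k]]).round(4))
E
python3 dots.py
```

```text
[464.4 271.7] [240.5 177.5] [0.752  0.4398] [0.7484 0.4387] [0.0035 0.0011]
[394.2 178.4] [125.1 226.2] [0.3019 0.4188] [0.298  0.4178] [0.0039 0.001 ]
[421.3 218.8] [188.  201.4] [0.5221 0.4194] [0.5176 0.4179] [0.0046 0.0016]
[343.6 193.3] [173.3 246.1] [0.3581 0.2289] [0.3532 0.2286] [0.0048 0.0003]
[352.8 226.2] [225.5 227.4] [0.5226 0.2089] [0.5177 0.2079] [0.0049 0.001 ]
[406.5 187.3] [138.6 217. ] [0.358  0.4389] [0.3526 0.4388] [0.0054 0.0001]
[206.5 241.9] [328.5 298.8] [ 0.5234 -0.2106] [ 0.5179 -0.2108] [0.0055 0.0002]
[128.2 250.3] [402.3 349.9] [ 0.5237 -0.4202] [ 0.5182 -0.4204] [0.0056 0.0002]
[202.2 196.5] [256.4 346.4] [ 0.3036 -0.2108] [ 0.298  -0.2107] [ 0.0056 -0.0001]
[387.5 281.5] [279.  199.1] [0.7522 0.2301] [0.747  0.2278] [0.0053 0.0022]
[133. 203.] [329.5 412.9] [ 0.3045 -0.4201] [ 0.2985 -0.4206] [0.006  0.0005]
[138.7 213.2] [341.7 388.8] [ 0.3593 -0.4006] [ 0.3533 -0.4007] [0.0061 0.0002]
[210.2 206.4] [270.2 328.4] [ 0.3596 -0.1899] [ 0.353  -0.1907] [0.0067 0.0008]
[455.  222.5] [186.4 186.1] [0.5552 0.51  ] [0.5705 0.5142] [-0.0153 -0.0042]
[461.  230.5] [186.4 186.1] [0.5927 0.5101] [0.5705 0.5142] [ 0.0222 -0.0042]
[214.6 201. ] [270.2 328.4] [ 0.3341 -0.1748] [ 0.353  -0.1907] [-0.0189  0.0159]
[473.4 273.7] [240.5 177.5] [0.7626 0.4592] [0.7484 0.4387] [0.0142 0.0206]
[280.  309.5] [357.2 233.3] [ 0.7983 -0.0541] [ 0.7817 -0.0748] [0.0166 0.0207]
[227.5 310.7] [382.4 256. ] [ 0.7811 -0.1768] [ 0.7476 -0.1912] [0.0335 0.0145]
[450.6 218.2] [186.4 186.1] [0.5338 0.5065] [0.5705 0.5142] [-0.0367 -0.0078]
[459.6 139.4] [ 15.8 202.8] [0.0869 0.7584] [0.0922 0.7962] [-0.0052 -0.0378]
[428.3 225.7] [188.  201.4] [0.5564 0.4263] [0.5176 0.4179] [0.0388 0.0085]
```

```bash
cat >> h.py <<'E'
from scipy.spatial.transform import Rotation as Ro, Slerp
def ori(yaw,lean):
    """yaw deg of carrier/jaw frame, lean deg back"""
    l=np.radians(lean); x=[np.sin(l),0,-np.cos(l)]; z=[np.cos(l),0,np.sin(l)]
    return Ro.from_euler('z',yaw,degrees=True).as_matrix()@np.array([x,[0,1,0],z]).T
def rows(tp,tR,n,s=None):
    """n straight equal rows from pose now (or s=(p,R)) to target; print rows"""
    if s is None: st=env.get_state(); s=(st['ee_pos'],st['tool_rot'])
    p,R=np.array(s[0]),np.array(s[1]); w=Ro.from_matrix(R.T@tR).as_rotvec()
    S=Slerp([0,1],Ro.from_matrix([R,tR])); out=[]
    for k in range(n):
        Ra=S(k/n).as_matrix(); d=Ra.T@((np.array(tp)-p)/n)*1000
        out.append([round(v,1) for v in d]+[round(v,3) for v in w/n])
    print('dist',round(1000*np.linalg.norm(np.array(tp)-p),1),'rot',w.round(3))
    for r in out: print(r)
def grasp_tcp(g,R,off=.019): return np.array(g)+off*R[:,0]
E
python3 - <<'E'
from h import *
R=ori(6.5,30)
g=np.array([.612,-.022,.074]); t=grasp_tcp(g,R)-.15*R[:,0]; print(t, grasp_tcp(g,R))
rows(t,R,16)
E
```

```text
[ 0.54692104 -0.02941481  0.18744933] [ 0.62143893 -0.02092457  0.05754552]
dist 706.3 rot [-0.371 -0.518  0.101]
[np.float64(2.7), np.float64(-28.7), np.float64(33.5), np.float64(-0.023), np.float64(-0.032), np.float64(0.006)]
[np.float64(3.6), np.float64(-29.5), np.float64(32.7), np.float64(-0.023), np.float64(-0.032), np.float64(0.006)]
[np.float64(4.5), np.float64(-30.2), np.float64(31.9), np.float64(-0.023), np.float64(-0.032), np.float64(0.006)]
[np.float64(5.3), np.float64(-31.0), np.float64(31.0), np.float64(-0.023), np.float64(-0.032), np.float64(0.006)]
[np.float64(6.1), np.float64(-31.7), np.float64(30.1), np.float64(-0.023), np.float64(-0.032), np.float64(0.006)]
[np.float64(6.8), np.float64(-32.5), np.float64(29.1), np.float64(-0.023), np.float64(-0.032), np.float64(0.006)]
[np.float64(7.6), np.float64(-33.2), np.float64(28.1), np.float64(-0.023), np.float64(-0.032), np.float64(0.006)]
[np.float64(8.2), np.float64(-33.9), np.float64(27.1), np.float64(-0.023), np.float64(-0.032), np.float64(0.006)]
[np.float64(8.9), np.float64(-34.5), np.float64(26.0), np.float64(-0.023), np.float64(-0.032), np.float64(0.006)]
[np.float64(9.5), np.float64(-35.2), np.float64(24.9), np.float64(-0.023), np.float64(-0.032), np.float64(0.006)]
[np.float64(10.1), np.float64(-35.8), np.float64(23.8), np.float64(-0.023), np.float64(-0.032), np.float64(0.006)]
[np.float64(10.6), np.float64(-36.4), np.float64(22.6), np.float64(-0.023), np.float64(-0.032), np.float64(0.006)]
[np.float64(11.1), np.float64(-37.0), np.float64(21.4), np.float64(-0.023), np.float64(-0.032), np.float64(0.006)]
[np.float64(11.5), np.float64(-37.5), np.float64(20.2), np.float64(-0.023), np.float64(-0.032), np.float64(0.006)]
[np.float64(11.9), np.float64(-38.1), np.float64(18.9), np.float64(-0.023), np.float64(-0.032), np.float64(0.006)]
[np.float64(12.2), np.float64(-38.6), np.float64(17.6), np.float64(-0.023), np.float64(-0.032), np.float64(0.006)]
```

Request:
servo_tool([
  [3, -29, 33, -0.023, -0.032, 0.006, 0],
  [4, -29, 33, -0.023, -0.032, 0.006, 0],
  [4, -30, 32, -0.023, -0.032, 0.006, 0],
  [5, -31, 31, -0.023, -0.032, 0.006, 0],
  [6, -32, 30, -0.023, -0.032, 0.006, 0],
  [7, -32, 29, -0.023, -0.032, 0.006, 0],
  [8, -33, 28, -0.023, -0.032, 0.006, 0],
  [8, -34, 27, -0.023, -0.032, 0.006, 0],
  [9, -35, 26, -0.023, -0.032, 0.006, 0],
  [9, -35, 25, -0.023, -0.032, 0.006, 0],
  [10, -36, 24, -0.023, -0.032, 0.006, 0],
  [10, -36, 22, -0.023, -0.032, 0.006, 0],
])

```text
clock: 1.35
ee_pos: [0.4564, 0.1066, 0.197]
tool_rot: [[0.392, -0.039, 0.919], [0.024, 0.999, 0.033], [-0.92, 0.009, 0.392]]
contact_force: [1.5, 0.5, 0.8]
finger_gap: 0.0857
```

```bash
sed -i 's/out.append(\[round(v,1) for v in d\]+\[round(v,3) for v in w\/n\])/out.append([float(round(v,1)) for v in d]+[float(round(v,3)) for v in w\/n])/' h.py
python3 - <<'E'
from h import *
R=ori(6.5,30)
g=np.array([.612,-.022,.074]); t=grasp_tcp(g,R)-.12*R[:,0]
rows(t,R,6)
print(env.get_state()['ee_pos'])
E
```

```text
dist 174.4 rot [-0.07  -0.12   0.025]
[11.8, -23.1, 13.1, -0.012, -0.02, 0.004]
[11.9, -23.3, 12.6, -0.012, -0.02, 0.004]
[12.1, -23.5, 12.1, -0.012, -0.02, 0.004]
[12.2, -23.7, 11.6, -0.012, -0.02, 0.004]
[12.4, -23.9, 11.0, -0.012, -0.02, 0.004]
[12.5, -24.1, 10.5, -0.012, -0.02, 0.004]
[0.45640008 0.10655506 0.19699037]
```

Request:
servo_tool([
  [12, -23, 13, -0.012, -0.02, 0.004, 0],
  [12, -23, 12.5, -0.012, -0.02, 0.004, 0],
  [12, -23.5, 12, -0.012, -0.02, 0.004, 0],
  [12, -24, 11.5, -0.012, -0.02, 0.004, 0],
  [12, -24, 11, -0.012, -0.02, 0.004, 0],
  [6, -24, 10, -0.012, -0.02, 0.004, 0],
  [0, 0, 0, 0, 0, 0, 0],
])

```text
clock: 2.05
ee_pos: [0.5604, -0.0401, 0.1655]
tool_rot: [[0.502, -0.108, 0.858], [0.052, 0.994, 0.095], [-0.863, -0.003, 0.505]]
contact_force: [0.4, -0.2, -0.1]
finger_gap: 0.0857
```

```bash
cat > snap.py <<'E'
import sys,pickle
from h import *
t=sys.argv[1]
s=env.get_state();P=env.camera_params('wrist')
cv2.imwrite(f'pics/w{t}.png',env.read_camera('wrist')); pickle.dump((s,P),open(f'w{t}.pkl','wb'))
print(s['ee_pos'],s['tool_rot'].round(3).tolist(),s['contact_force'].round(1),s['finger_gap'],s['clock'])
E
python3 snap.py 1
```

```text
[ 0.56044175 -0.04013717  0.16549685] [[0.502, -0.108, 0.858], [0.052, 0.994, 0.095], [-0.863, -0.003, 0.505]] [ 0.4 -0.2 -0.1] 0.08565437741567011 2.05
```

View pics/w1.png

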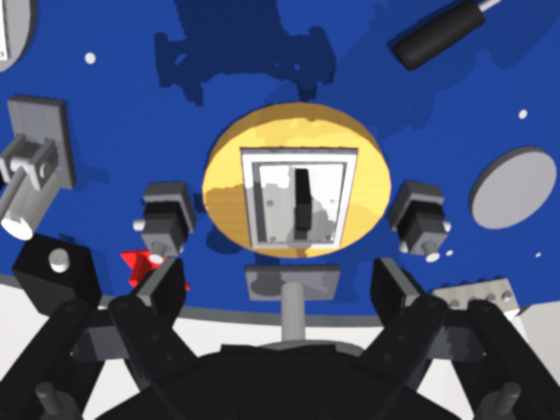

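Run:
```python
from h import *
a=cv2.imread('pics/w1.png'); crop(a,195,98,395,262,4,'pics/w1c.png')
```

```text
(no output)
```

View pics/w1c.png

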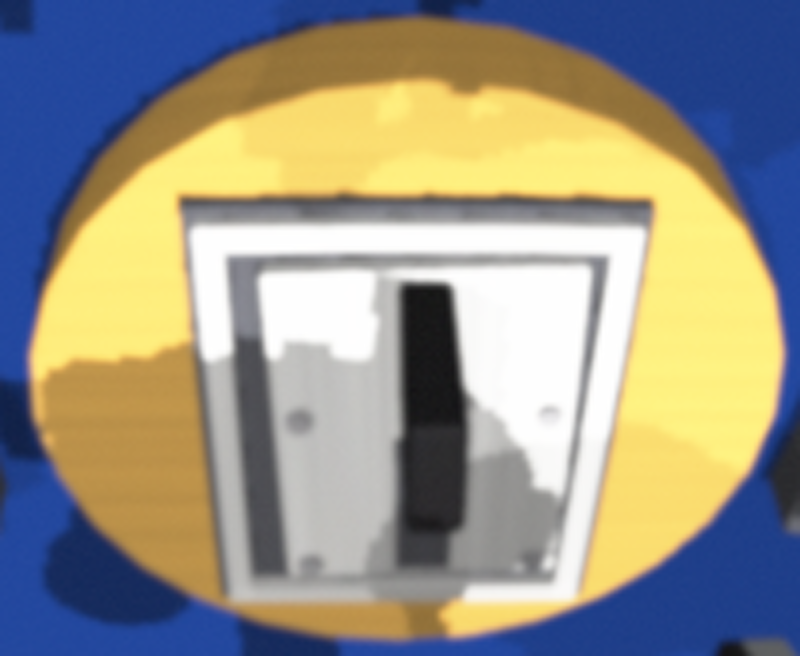

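```bash
cat > m3.py <<'E'
import pickle
from h import *
def wp(t,x0,y0,f,pts,z):
    s,P=pickle.load(open(f'w{t}.pkl','rb')); return np.array([onz('wrist',((x+.5)/f-.5+x0,(y+.5)/f-.5+y0),z,P)[:2] for x,y in pts])
def rep(t,q):
    e=np.roll(q,-1,0)-q; print(t,'c',q.mean(0).round(4),'pts',q.round(4).tolist(),'len',np.linalg.norm(e,axis=1).round(4),'ang',np.degrees(np.arctan2(e[:,1],e[:,0])).round(1))
E
python3 - <<'E'
from m3 import *
w=lambda p,z:wp(1,195,98,4,p,z)
rep('rim',w([(188,225),(650,228),(578,600),(228,602)],.038))
rep('rim in',w([(228,258),(608,258),(553,580),(250,578)],.038))
rep('plate',w([(258,270),(592,265),(553,578),(288,574)],.040))
rep('tabtop',w([(400,428),(467,430),(463,525),(406,530)],.086))
rep('tabbase front',w([(402,285),(450,285)],.086-.046+.0))
E
```

```text
rim c [ 0.6461 -0.0121] pts [[0.5894, -0.067], [0.5787, 0.0281], [0.7027, 0.043], [0.7137, -0.0524]] len [0.0957 0.1249 0.096  0.1252] ang [  96.4    6.8  -83.4 -173.3]
rim in c [ 0.6455 -0.0126] pts [[0.5971, -0.0583], [0.5876, 0.0211], [0.6947, 0.0339], [0.7025, -0.047]] len [0.08   0.1078 0.0813 0.106 ] ang [  96.8    6.8  -84.5 -173.9]
plate c [ 0.6438 -0.0097] pts [[0.5981, -0.0518], [0.5884, 0.0175], [0.6914, 0.0329], [0.6971, -0.0373]] len [0.07   0.1041 0.0704 0.1001] ang [  97.9    8.5  -85.3 -171.6]
tabtop c [ 0.609  -0.0154] pts [[0.5959, -0.0239], [0.595, -0.0116], [0.6212, -0.0076], [0.6239, -0.0186]] len [0.0123 0.0265 0.0114 0.0285] ang [  94.1    8.8  -76.2 -169.3]
tabbase front c [ 0.5981 -0.0164] pts [[0.5987, -0.0215], [0.5975, -0.0114]] len [0.0101 0.0101] ang [ 96.8 -83.2]
```

Run:
```python
from h import *
R=ori(7.5,30);g=np.array([.610,-.0153,.072]);T=grasp_tcp(g,R)
rows(T-.06*R[:,0],R,3); print(T, proj('wrist',[.610,-.0153,.086]))
```

```text
dist 68.2 rot [-0.018  0.004  0.012]
[22.0, 5.8, -0.3, -0.006, 0.001, 0.004]
[22.0, 5.7, -0.2, -0.006, 0.001, 0.004]
[22.0, 5.6, -0.1, -0.006, 0.001, 0.004]
[ 0.61941873 -0.01406     0.05554552] [300.82889329 220.24732744]
```

Request:
servo_tool([
  [22, 5.5, 0, -0.006, 0.001, 0.004, 0],
  [22, 5.5, 0, -0.006, 0.001, 0.004, 0],
  [22, 5.5, 0, -0.006, 0.001, 0.004, 0],
  [0, 0, 0, 0, 0, 0, 0],
])

```text
clock: 2.5
ee_pos: [0.5891, -0.0155, 0.1066]
tool_rot: [[0.495, -0.132, 0.859], [0.067, 0.991, 0.114], [-0.866, 0.001, 0.499]]
contact_force: [-0.4, 1.1, -0.1]
finger_gap: 0.0857
```

Run:
```python
from h import *
R=ori(7.5,30);g=np.array([.610,-.0153,.072]);T=grasp_tcp(g,R)
rows(T,R,4); a=env.read_camera('wrist');cv2.imwrite('pics/w2.png',a)
```

```text
dist 59.4 rot [ 0.001 -0.001 -0.002]
[14.8, -0.7, 0.2, 0.0, -0.0, -0.0]
[14.8, -0.7, 0.2, 0.0, -0.0, -0.0]
[14.8, -0.6, 0.2, 0.0, -0.0, -0.0]
[14.8, -0.6, 0.2, 0.0, -0.0, -0.0]
```

View pics/w2.png

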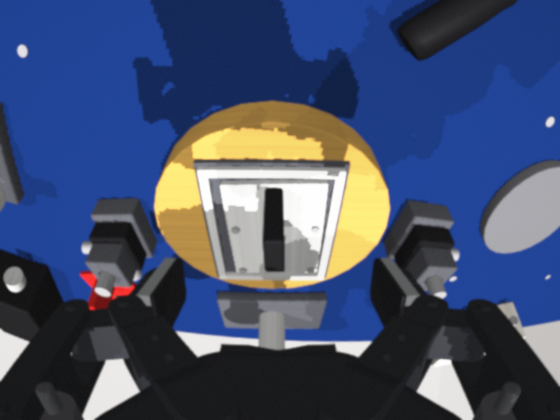

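Request:
servo_tool([
  [15, -0.7, 0, 0, 0, 0, 0],
  [15, -0.7, 0, 0, 0, 0, 0],
  [15, -0.7, 0, 0, 0, 0, 0],
  [13.5, 0, 0, 0, 0, 0, 60],
  [0, 0, 0, 0, 0, 0, 120],
])

```text
clock: 3.05
ee_pos: [0.6196, -0.0123, 0.0613]
tool_rot: [[0.499, -0.134, 0.856], [0.067, 0.991, 0.116], [-0.864, -0.001, 0.504]]
contact_force: [-0.3, 1.0, -0.0]
finger_gap: 0.0593
```

```bash
python3 snap.py 3
```

```text
[ 0.61959745 -0.01233899  0.06128028] [[0.499, -0.134, 0.856], [0.067, 0.991, 0.116], [-0.864, -0.001, 0.504]] [-0.3  1.  -0. ] 0.059336806341828814 3.05
```

View pics/w3.png

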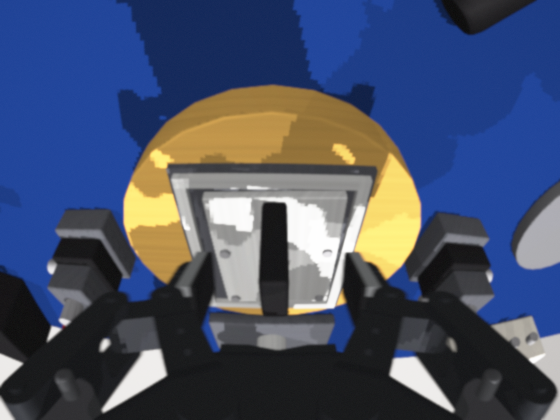

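Request:
servo_tool([
  [4, -1.5, -1, 0, 0, 0, 120],
  [0, 0, 0, 0, 0, 0, 180],
  [0, 0, 0, 0, 0, 0, 230],
  [0, 0, 0, 0, 0, 0, 255],
  [0, 0, 0, 0, 0, 0, 255],
  [0, 0, 0, 0, 0, 0, 255],
  [0, 0, 0, 0, 0, 0, 255],
])

```text
clock: 3.8
ee_pos: [0.6208, -0.014, 0.06]
tool_rot: [[0.501, -0.133, 0.855], [0.066, 0.991, 0.116], [-0.863, -0.002, 0.506]]
contact_force: [1.1, -1.5, -1.0]
finger_gap: 0.011
```

```bash
python3 snap.py 4
```

```text
[ 0.62077435 -0.01403886  0.05996002] [[0.501, -0.133, 0.855], [0.066, 0.991, 0.116], [-0.863, -0.002, 0.506]] [ 1.1 -1.5 -1. ] 0.010965832395022803 3.8
```

View pics/w4.png

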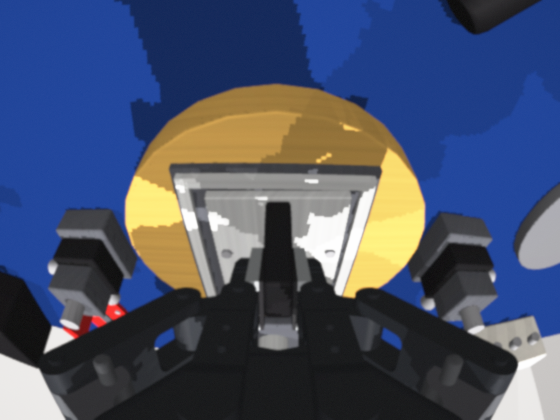

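Request:
servo_tool([
  [-5, 0, 3, 0, 0, 0, 255],
  [-5, 0, 3, 0, 0, 0, 255],
  [-4, 0, 2, 0, 0, 0, 255],
  [0, 0, 0, 0, 0, 0, 255],
])

```text
clock: 4.25
ee_pos: [0.6196, -0.014, 0.0766]
tool_rot: [[0.499, -0.133, 0.856], [0.066, 0.991, 0.116], [-0.864, -0.001, 0.504]]
contact_force: [0.2, -0.2, -1.5]
finger_gap: 0.0112
```

Run:
```python
from h import *
s=env.get_state();print(s['ee_pos'],s['tool_rot'].round(3).tolist(),s['contact_force'].round(1),s['finger_gap'],s['clock'])
a=env.read_camera('side');cv2.imwrite('pics/s5.png',a);crop(a,230,150,370,270,5,'pics/s5c.png')
```

```text
[ 0.61958307 -0.01396393  0.07663462] [[0.499, -0.133, 0.856], [0.066, 0.991, 0.116], [-0.864, -0.001, 0.504]] [ 0.2 -0.2 -1.5] 0.01122226452257181 4.25
```

View pics/s5c.png

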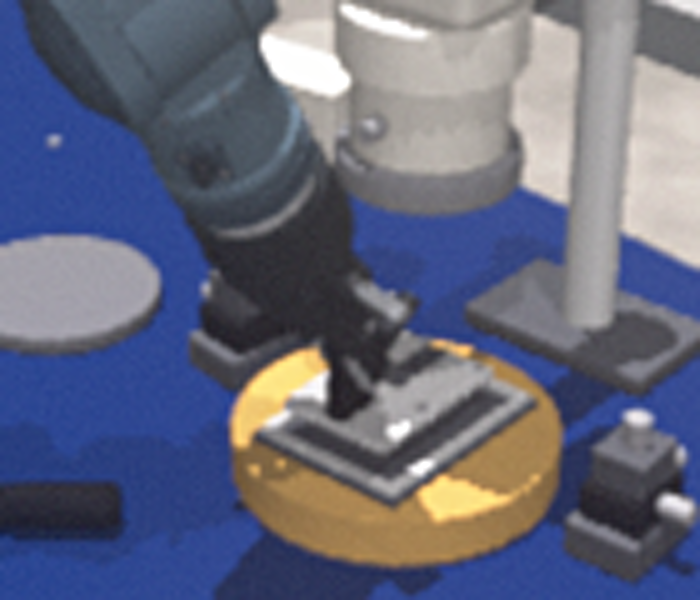

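Request:
servo_tool([
  [-20, 0, 0, 0, 0, 0, 255],
  [-30, 0, 0, 0, 0, 0, 255],
  [-40, 0, -5, 0, 0, 0, 255],
  [-30, 0, -20, 0, 0, 0, 255],
  [-10, 0, -40, 0, 0, 0, 255],
  [-10, 0, -40, 0, 0, 0, 255],
])

```text
clock: 4.9
ee_pos: [0.4618, -0.037, 0.1512]
tool_rot: [[0.507, -0.137, 0.851], [0.064, 0.991, 0.121], [-0.86, -0.007, 0.511]]
contact_force: [-0.7, -0.5, -1.5]
finger_gap: 0.0115
```

Run:
```python
from h import *
import pickle
from m import blob,nb
im=cv2.imread('pics/w1.png');s,P=pickle.load(open('w1.pkl','rb'))
h=blob(im,462,140,560,238,nb);print(cv2.boundingRect(h))
q=np.array([onz('wrist',p,.012,P)[:2] for p in h[:,0].astype(float)]); print(cv2.minEnclosingCircle(q.astype(np.float32)))
A=np.c_[2*q,np.ones(len(q))];f=np.linalg.lstsq(A,(q**2).sum(1),rcond=None)[0];print(f)
s=env.get_state();print(s['ee_pos'])
R=ori(22,30);c=np.array([.617,.256]);T=np.r_[c-.023*np.array([np.cos(.384),np.sin(.384)]),.10];print(T);rows(T,R,9)
```

```text
side 221 197 41 24 ext [0.54022326 0.17878449] [0.67883612 0.32224213] enc (0.607936680316925, 0.25078973174095154) 0.07364790886640549 fit [0.6093398  0.25065211] 0.07030512571268092
scene 358 229 49 34 ext [0.55723494 0.19090407] [0.69635842 0.32396503] enc (0.6270056962966919, 0.25764238834381104) 0.07069076597690582 fit [0.62629985 0.2568045 ] 0.06852997565544626
side 316 315 63 50 ext [ 0.38167731 -0.39530476] [ 0.51680233 -0.260247  ] enc (0.4489993453025818, -0.3281347155570984) 0.06975996494293213 fit [ 0.44871775 -0.32793217] 0.0673650792376493
scene 367 185 44 34 ext [0.35012393 0.27535905] [0.52088346 0.41051591] enc (0.435141921043396, 0.34795913100242615) 0.08798204362392426 fit [0.43989415 0.34509782] 0.07481276270851424
(470, 146, 87, 83)
((0.6133294105529785, 0.25518983602523804), 0.07125426828861237)
[ 0.61362671  0.2553404  -0.43705936]
[ 0.46181213 -0.03703591  0.15117932]
[0.59567501 0.24738346 0.1       ]
dist 318.5 rot [-0.209  0.012  0.131]
[14.4, 29.3, 13.6, -0.023, 0.001, 0.015]
[14.8, 28.8, 14.3, -0.023, 0.001, 0.015]
[15.2, 28.2, 15.0, -0.023, 0.001, 0.015]
[15.6, 27.6, 15.6, -0.023, 0.001, 0.015]
[16.0, 27.0, 16.3, -0.023, 0.001, 0.015]
[16.4, 26.4, 16.9, -0.023, 0.001, 0.015]
[16.7, 25.8, 17.6, -0.023, 0.001, 0.015]
[17.1, 25.1, 18.2, -0.023, 0.001, 0.015]
[17.4, 24.4, 18.8, -0.023, 0.001, 0.015]
```

Request:
servo_tool([
  [8, 30, 14, -0.023, 0.001, 0.015, 255],
  [8, 29, 15, -0.023, 0.001, 0.015, 255],
  [9, 29, 16, -0.023, 0.001, 0.015, 255],
  [9, 28, 17, -0.023, 0.001, 0.015, 255],
  [9, 27, 18, -0.023, 0.001, 0.015, 255],
  [10, 27, 19, -0.023, 0.001, 0.015, 255],
  [10, 26, 20, -0.023, 0.001, 0.015, 255],
  [11, 26, 20, -0.023, 0.001, 0.015, 255],
  [11, 25, 20, -0.023, 0.001, 0.015, 255],
  [0, 0, 0, 0, 0, 0, 255],
])

```text
clock: 5.9
ee_pos: [0.5719, 0.2525, 0.1504]
tool_rot: [[0.457, -0.366, 0.811], [0.189, 0.931, 0.313], [-0.869, 0.01, 0.495]]
contact_force: [1.3, -0.1, -1.0]
finger_gap: 0.0111
```

```bash
python3 snap.py 6;python3 - <<'E'
from h import *
a=env.read_camera('scene');cv2.imwrite('pics/sc6.png',a)
R=ori(22,30);c=np.array([.616,.2555]);T=np.r_[c-.023*np.array([np.cos(.384),np.sin(.384)]),.055];print(T);rows(T,R,6)
E
```

```text
[0.57194282 0.25254693 0.15043761] [[0.457, -0.366, 0.811], [0.189, 0.931, 0.313], [-0.869, 0.01, 0.495]] [ 1.3 -0.1 -1. ] 0.011083232189469208 5.9
[0.59467501 0.24688346 0.055     ]
dist 97.1 rot [-0.016 -0.011 -0.002]
[15.4, -2.1, -4.4, -0.003, -0.002, -0.0]
[15.4, -2.1, -4.4, -0.003, -0.002, -0.0]
[15.4, -2.0, -4.5, -0.003, -0.002, -0.0]
[15.4, -2.0, -4.5, -0.003, -0.002, -0.0]
[15.4, -2.0, -4.5, -0.003, -0.002, -0.0]
[15.4, -2.0, -4.6, -0.003, -0.002, -0.0]
```

View pics/w6.png

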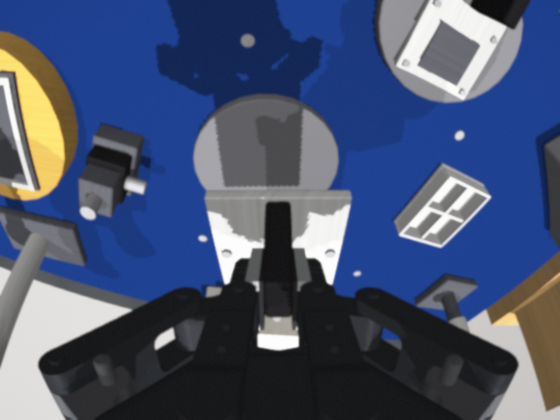

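View pics/sc6.png

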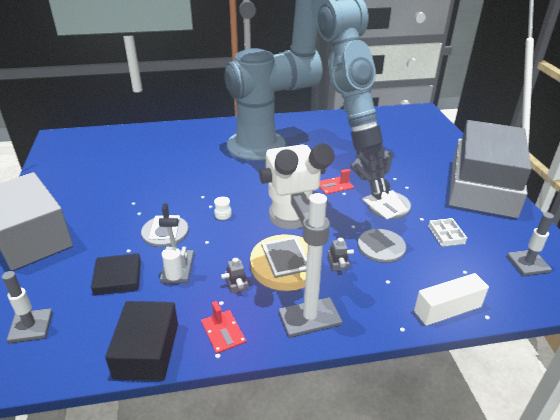

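Request:
servo_tool([
  [15, -2, -4.5, -0.003, -0.002, 0, 255],
  [15, -2, -4.5, -0.003, -0.002, 0, 255],
  [15, -2, -4.5, -0.003, -0.002, 0, 255],
  [15, -2, -4.5, -0.003, -0.002, 0, 255],
  [15, -2, -4.5, 0, 0, 0, 255],
  [0, 0, 0, 0, 0, 0, 255],
])

```text
clock: 6.6
ee_pos: [0.5846, 0.2391, 0.0681]
tool_rot: [[0.458, -0.365, 0.811], [0.181, 0.931, 0.317], [-0.87, 0.002, 0.492]]
contact_force: [0.2, 0.2, -2.4]
finger_gap: 0.0109
```

```bash
python3 snap.py 7;python3 - <<'E'
from h import *
a=env.read_camera('scene');crop(a,330,160,450,260,5,'pics/sc7.png')
E
```

```text
[0.58463979 0.23911632 0.06813674] [[0.458, -0.365, 0.811], [0.181, 0.931, 0.317], [-0.87, 0.002, 0.492]] [ 0.2  0.2 -2.4] 0.01093870422617798 6.6
```

View pics/w7.png

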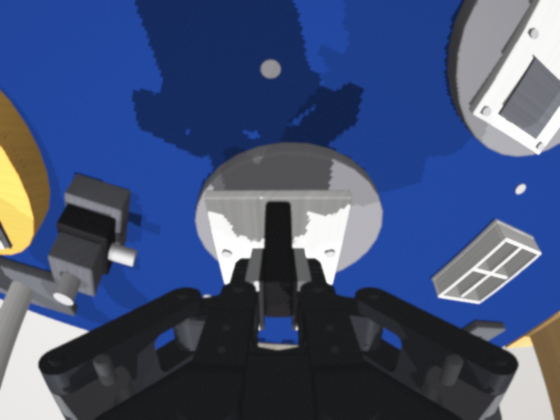

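View pics/sc7.png

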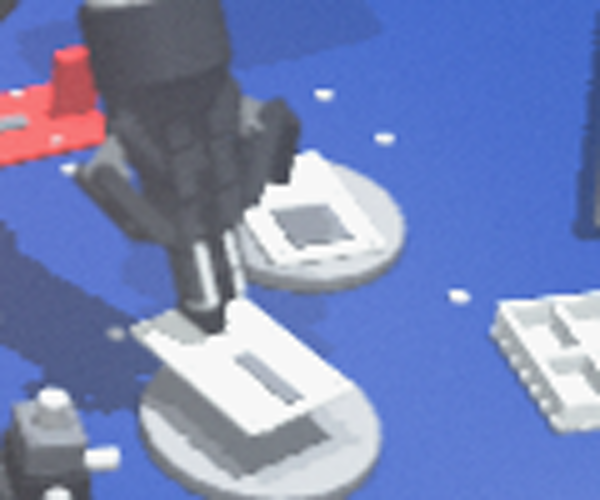

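Run:
```python
from h import *
R=env.get_state()['tool_rot'];rows([.595,.247,.041],R,4); print(R.T@[0,0,-1])
```

```text
dist 31.6 rot [0. 0. 0.]
[7.8, 0.8, -1.3, 0.0, 0.0, 0.0]
[7.8, 0.8, -1.3, 0.0, 0.0, 0.0]
[7.8, 0.8, -1.3, 0.0, 0.0, 0.0]
[7.8, 0.8, -1.3, 0.0, 0.0, 0.0]
[ 0.86871415 -0.00193352 -0.49530999]
```

Request:
servo_tool([
  [8, 1, -1, 0, 0, 0, 255],
  [8, 1, -1, 0, 0, 0, 255],
  [8, 1, -1, 0, 0, 0, 255],
  [6, 1, -1, 0, 0, 0, 255],
  [0, 0, 0, 0, 0, 0, 255],
])

```text
clock: 7.2
ee_pos: [0.5979, 0.2489, 0.044]
tool_rot: [[0.465, -0.365, 0.806], [0.184, 0.931, 0.315], [-0.866, 0.001, 0.5]]
contact_force: [-0.1, 0.2, -2.3]
finger_gap: 0.0109
```

Request:
servo_tool([
  [2.5, 0, -1.5, 0, 0, 0, 255],
  [1.5, 0, -1, 0, 0, 0, 255],
  [0, 0, 0, 0, 0, 0, 255],
])

```text
clock: 7.5
ee_pos: [0.5976, 0.2492, 0.0386]
tool_rot: [[0.465, -0.366, 0.806], [0.184, 0.931, 0.316], [-0.866, 0.001, 0.5]]
contact_force: [-0.0, 0.1, -2.4]
finger_gap: 0.0108
```

Request:
servo_tool([
  [1.5, 0, -0.9, 0, 0, 0, 255],
  [0, 0, 0, 0, 0, 0, 255],
])

```text
clock: 7.7
ee_pos: [0.5986, 0.2494, 0.0385]
tool_rot: [[0.467, -0.366, 0.805], [0.185, 0.931, 0.316], [-0.865, 0.001, 0.502]]
contact_force: [0.7, 0.3, -0.7]
finger_gap: 0.0114
```

Run:
```python
from h import *
a=env.read_camera('side');crop(a,180,165,300,255,6,'pics/s8.png')
```

```text
(no output)
```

View pics/s8.png

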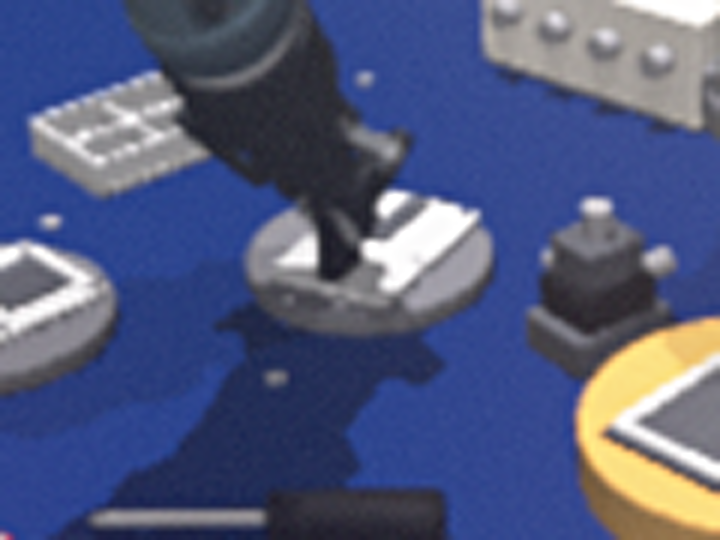

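Contact: the vertical force rose and z stopped. Releasing now.

Request:
servo_tool([
  [0, 0, 0, 0, 0, 0, 235],
  [0, 0, 0, 0, 0, 0, 215],
  [0, 0, 0, 0, 0, 0, 190],
  [0, 0, 0, 0, 0, 0, 150],
  [-2, 0, 0, 0, 0, 0, 120],
  [-8, 0, 0, 0, 0, 0, 80],
  [-12, 0, 0, 0, 0, 0, 40],
  [-25, 0, 0, 0, 0, 0, 0],
  [-30, 0, 0, 0, 0, 0, 0],
])

```text
clock: 8.65
ee_pos: [0.561, 0.2345, 0.1064]
tool_rot: [[0.465, -0.366, 0.806], [0.184, 0.931, 0.316], [-0.866, 0.002, 0.501]]
contact_force: [0.5, 0.4, 0.2]
finger_gap: 0.0852
```

```bash
python3 snap.py 9
```

```text
[0.56095572 0.23445423 0.10638176] [[0.465, -0.366, 0.806], [0.184, 0.931, 0.316], [-0.866, 0.002, 0.501]] [0.5 0.4 0.2] 0.08522874979360756 8.65
```

View pics/w9.png

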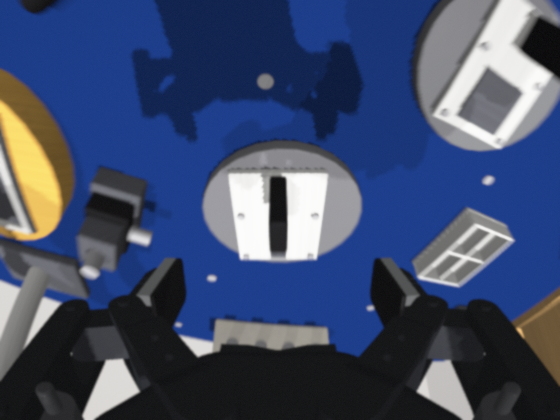

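```bash
sed -i '/^for n,img,w/,$d' m.py
python3 - <<'E'
from m3 import *
from m import blob,nb
rep('plate',wp(9,0,0,1,[(229,172),(328,172),(318,260),(240,260)],.018))
im=cv2.imread('pics/w9.png');s,P=pickle.load(open('w9.pkl','rb'))
h=blob(im,195,130,370,270,lambda h:(h[...,1]<110));print(cv2.boundingRect(h))
q=np.array([onz('wrist',p,.012,P)[:2] for p in h[:,0].astype(float)]); print(cv2.minEnclosingCircle(q.astype(np.float32)))
print('ctr by left/right extremes',q[h[:,0,0].argmin()],q[h[:,0,0].argmax()])
# wafer plan
R=ori(-7,30);g=np.array([.4505,-.3245,.052]);g[:2]-=.034*np.array([np.cos(np.radians(-7)),np.sin(np.radians(-7))]);print(g)
T=grasp_tcp(g,R)-.12*R[:,0];print(T)
st=env.get_state(); rows(T+[0,0,.03],R,17)
E
```

```text
plate c [0.6212 0.2595] pts [[0.5854, 0.2076], [0.5599, 0.2726], [0.6565, 0.313], [0.6831, 0.2448]] len [0.0699 0.1047 0.0731 0.1046] ang [ 111.4   22.7  -68.7 -159.1]
(202, 140, 160, 123)
((0.6188524961471558, 0.2580229640007019), 0.07284414768218994)
ctr by left/right extremes [0.6354005  0.19754112] [0.57532985 0.31124036]
[ 0.41675343 -0.32035644  0.052     ]
[ 0.36662985 -0.31420204  0.13946857]
dist 585.3 rot [ 0.429  0.005 -0.25 ]
[-14.3, -25.9, -17.6, 0.025, 0.0, -0.015]
[-13.9, -26.5, -17.0, 0.025, 0.0, -0.015]
[-13.5, -27.1, -16.3, 0.025, 0.0, -0.015]
[-13.1, -27.7, -15.6, 0.025, 0.0, -0.015]
[-12.7, -28.3, -14.9, 0.025, 0.0, -0.015]
[-12.3, -28.9, -14.2, 0.025, 0.0, -0.015]
[-11.9, -29.4, -13.5, 0.025, 0.0, -0.015]
[-11.4, -29.9, -12.7, 0.025, 0.0, -0.015]
[-11.0, -30.4, -12.0, 0.025, 0.0, -0.015]
[-10.5, -30.8, -11.2, 0.025, 0.0, -0.015]
[-10.1, -31.2, -10.4, 0.025, 0.0, -0.015]
[-9.6, -31.6, -9.6, 0.025, 0.0, -0.015]
[-9.1, -32.0, -8.8, 0.025, 0.0, -0.015]
[-8.7, -32.3, -8.0, 0.025, 0.0, -0.015]
[-8.2, -32.7, -7.2, 0.025, 0.0, -0.015]
[-7.7, -32.9, -6.4, 0.025, 0.0, -0.015]
[-7.2, -33.2, -5.5, 0.025, 0.0, -0.015]
```

Request:
servo_tool([
  [-25, -10, -10, 0.025, 0, -0.015, 0],
  [-25, -25, -17, 0.025, 0, -0.015, 0],
  [-14, -27, -16, 0.025, 0, -0.015, 0],
  [-13, -28, -16, 0.025, 0, -0.015, 0],
  [-13, -29, -15, 0.025, 0, -0.015, 0],
  [-11, -30, -14, 0.025, 0, -0.015, 0],
  [-11, -30, -13, 0.025, 0, -0.015, 0],
  [-10, -31, -13, 0.025, 0, -0.015, 0],
  [-9, -31, -12, 0.025, 0, -0.015, 0],
  [-8, -32, -11, 0.025, 0, -0.015, 0],
  [-8, -32, -10, 0.025, 0, -0.015, 0],
  [-8, -32, -10, 0.025, 0, -0.015, 0],
  [-7, -33, -9, 0.025, 0, -0.015, 0],
  [-6, -33, -8, 0.025, 0, -0.015, 0],
  [-6, -33, -7, 0.025, 0, -0.015, 0],
  [-5, -33, -6, 0.025, 0, -0.015, 0],
  [-5, -33, -5, 0.025, 0, -0.015, 0],
  [0, 0, 0, 0, 0, 0, 0],
])

```text
clock: 10.5
ee_pos: [0.3561, -0.3257, 0.195]
tool_rot: [[0.526, 0.139, 0.839], [-0.089, 0.99, -0.108], [-0.846, -0.017, 0.533]]
contact_force: [-0.0, 0.6, -0.3]
finger_gap: 0.0852
```

```bash
python3 snap.py 10
```

```text
[ 0.35611436 -0.32569021  0.19498537] [[0.526, 0.139, 0.839], [-0.089, 0.99, -0.108], [-0.846, -0.017, 0.533]] [-0.   0.6 -0.3] 0.08524149793145178 10.5
```

View pics/w10.png

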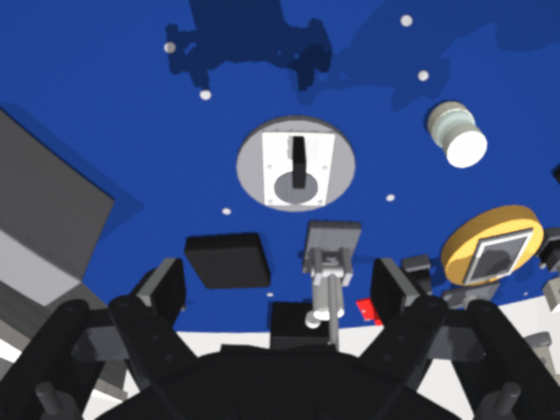

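Run:
```python
from h import *
a=cv2.imread('pics/w10.png'); crop(a,232,112,362,222,6,'pics/w10c.png')
```

```text
(no output)
```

View pics/w10c.png

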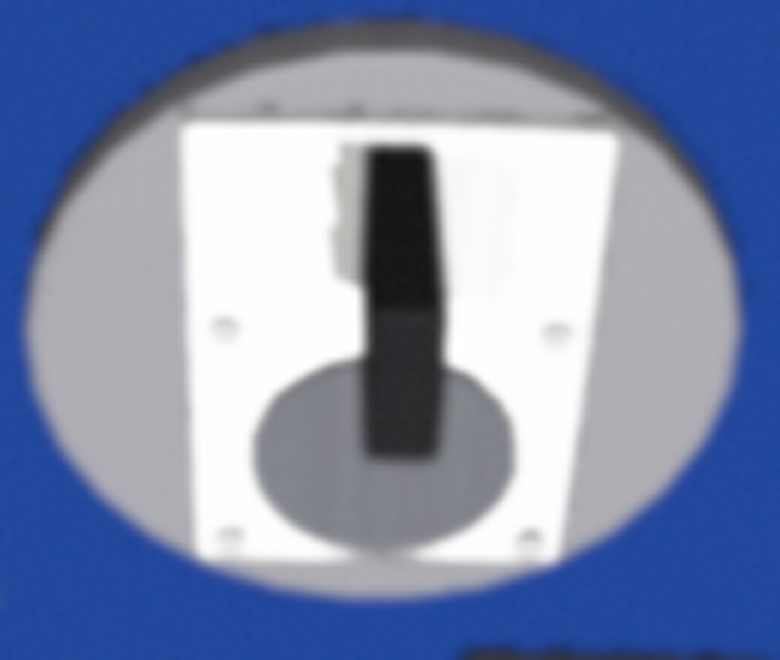

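The enlarged crop confirms the round wafer: disc centred at about (385,455) in the crop, tab to the front.

Run:
```python
from m3 import *
w=lambda p,z:wp(10,232,112,6,p,z)
rep('plate',w([(180,123),(618,132),(560,563),(198,563)],.018))
rep('tabtop',w([(368,308),(441,308),(437,458),(365,456)],.064))
rep('tabbase',w([(368,148),(430,148)],.018))
rep('wafer',w([(385,455)],.020))
```

```text
plate c [ 0.4512 -0.322 ] pts [[0.3956, -0.35], [0.4056, -0.2801], [0.5061, -0.2937], [0.4975, -0.3643]] len [0.0706 0.1014 0.0711 0.1029] ang [ 81.9  -7.7 -96.9 172. ]
tabtop c [ 0.4156 -0.3175] pts [[0.4004, -0.321], [0.4016, -0.3107], [0.4311, -0.3137], [0.4293, -0.3246]] len [0.0104 0.0296 0.011  0.0291] ang [ 83.3  -5.9 -99.  172.9]
tabbase c [ 0.4049 -0.3157] pts [[0.4044, -0.3206], [0.4055, -0.3107]] len [0.01 0.01] ang [ 83.3 -96.7]
wafer c [ 0.4711 -0.3248] pts [[0.4711, -0.3248]] len [0.] ang [0.]
```

Run:
```python
from h import *
R=ori(-7.5,30);T=np.array([.427,-.319,.038]);
rows(T-.05*R[:,0],R,5);rows(T,R,4,(T-.05*R[:,0],R))
```

```text
dist 122.3 rot [0.002 0.038 0.017]
[23.8, 3.1, -4.5, 0.0, 0.008, 0.003]
[23.9, 3.1, -4.3, 0.0, 0.008, 0.003]
[23.9, 3.0, -4.1, 0.0, 0.008, 0.003]
[24.0, 2.9, -4.0, 0.0, 0.008, 0.003]
[24.0, 2.8, -3.8, 0.0, 0.008, 0.003]
dist 50.0 rot [0. 0. 0.]
[12.5, 0.0, 0.0, 0.0, 0.0, 0.0]
[12.5, 0.0, 0.0, 0.0, 0.0, 0.0]
[12.5, 0.0, 0.0, 0.0, 0.0, 0.0]
[12.5, 0.0, 0.0, 0.0, 0.0, 0.0]
```

Request:
servo_tool([
  [24, 3, -4.5, 0, 0.008, 0.003, 0],
  [24, 3, -4, 0, 0.008, 0.003, 0],
  [24, 3, -4, 0, 0.008, 0.003, 0],
  [24, 3, -4, 0, 0.008, 0.003, 0],
  [20, 3, -4, 0, 0.008, 0.003, 0],
  [0, 0, 0, 0, 0, 0, 0],
])

```text
clock: 11.15
ee_pos: [0.4024, -0.3082, 0.0841]
tool_rot: [[0.495, 0.124, 0.86], [-0.065, 0.992, -0.105], [-0.866, -0.004, 0.499]]
contact_force: [-0.7, -0.4, -0.5]
finger_gap: 0.0856
```

```bash
python3 snap.py 11
python3 - <<'E'
from h import *
R=ori(-7.5,30);T=np.array([.427,-.319,.038]);
rows(T,R,4)
a=cv2.imread('pics/w11.png')
E
```

```text
[ 0.40239634 -0.30819265  0.08407927] [[0.495, 0.124, 0.86], [-0.065, 0.992, -0.105], [-0.866, -0.004, 0.499]] [-0.7 -0.4 -0.5] 0.08561874741190127 11.15
dist 54.1 rot [0.008 0.    0.001]
[13.4, -1.7, -0.4, 0.002, 0.0, 0.0]
[13.4, -1.7, -0.3, 0.002, 0.0, 0.0]
[13.4, -1.7, -0.3, 0.002, 0.0, 0.0]
[13.4, -1.7, -0.3, 0.002, 0.0, 0.0]
```

View pics/w11.png

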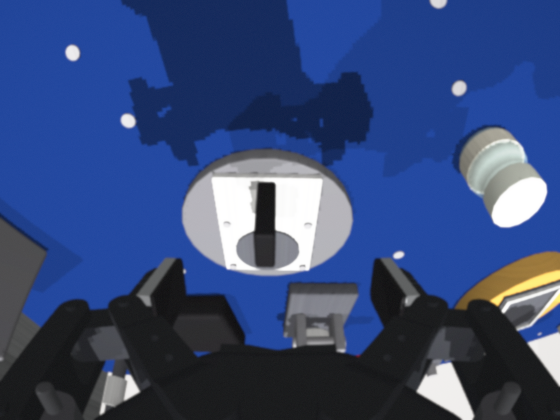

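Request:
servo_tool([
  [14, -2, 0, 0.002, 0, 0, 0],
  [14, -2, 0, 0.002, 0, 0, 0],
  [14, -2, 0, 0.002, 0, 0, 0],
  [10, -1, 0, 0.002, 0, 0, 60],
  [0, 0, 0, 0, 0, 0, 120],
])

```text
clock: 11.7
ee_pos: [0.4298, -0.3198, 0.046]
tool_rot: [[0.501, 0.128, 0.856], [-0.071, 0.992, -0.108], [-0.863, -0.007, 0.506]]
contact_force: [0.5, 0.3, -0.2]
finger_gap: 0.059
```

Request:
servo_tool([
  [4.5, 0.5, -5, 0, 0, 0, 140],
  [1, 0, -1, 0, 0, 0, 180],
  [0, 0, 0, 0, 0, 0, 220],
])

```text
clock: 12.0
ee_pos: [0.4273, -0.3193, 0.0395]
tool_rot: [[0.502, 0.128, 0.855], [-0.072, 0.992, -0.107], [-0.862, -0.008, 0.507]]
contact_force: [-0.9, -0.3, 0.2]
finger_gap: 0.0124
```

```bash
python3 snap.py 12
```

```text
[ 0.42732956 -0.31926384  0.03952831] [[0.502, 0.128, 0.855], [-0.072, 0.992, -0.107], [-0.862, -0.008, 0.507]] [-0.9 -0.3  0.2] 0.012376978358173389 12.0
```

View pics/w12.png

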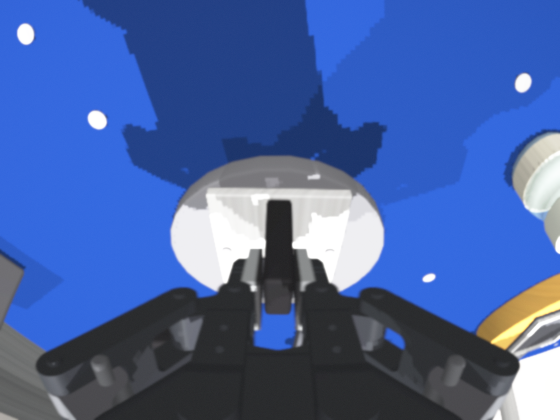

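Request:
servo_tool([
  [0, 0, 0, 0, 0, 0, 255],
  [0, 0, 0, 0, 0, 0, 255],
  [0, 0, 0, 0, 0, 0, 255],
  [0, 0, 0, 0, 0, 0, 255],
])

```text
clock: 12.45
ee_pos: [0.427, -0.3191, 0.0398]
tool_rot: [[0.502, 0.129, 0.855], [-0.072, 0.992, -0.107], [-0.862, -0.008, 0.507]]
contact_force: [0.2, -0.4, -1.3]
finger_gap: 0.0111
```

```bash
python3 snap.py 13
```

```text
[ 0.42700331 -0.31913896  0.03979378] [[0.502, 0.129, 0.855], [-0.072, 0.992, -0.107], [-0.862, -0.008, 0.507]] [ 0.2 -0.4 -1.3] 0.011087449541720024 12.45
```

Request:
servo_tool([
  [-5, 0, 3, 0, 0, 0, 255],
  [-10, 0, 6, 0, 0, 0, 255],
  [-20, 0, 8, 0, 0, 0, 255],
  [-30, 0, 10, 0, 0, 0, 255],
  [-30, 0, 10, 0, 0, 0, 255],
  [0, 0, 0, 0, 0, 0, 255],
])

```text
clock: 13.1
ee_pos: [0.4084, -0.3136, 0.1425]
tool_rot: [[0.497, 0.129, 0.858], [-0.067, 0.992, -0.11], [-0.865, -0.003, 0.501]]
contact_force: [0.6, -1.5, -1.6]
finger_gap: 0.0111
```

```bash
python3 snap.py 14
python3 - <<'E'
from h import *
a=env.read_camera('side');cv2.imwrite('pics/s14.png',a);crop(a,250,230,410,350,5,'pics/s14c.png')
E
```

```text
[ 0.40840979 -0.31361486  0.14250412] [[0.497, 0.129, 0.858], [-0.067, 0.992, -0.11], [-0.865, -0.003, 0.501]] [ 0.6 -1.5 -1.6] 0.011149116827173348 13.1
```

View pics/s14c.png

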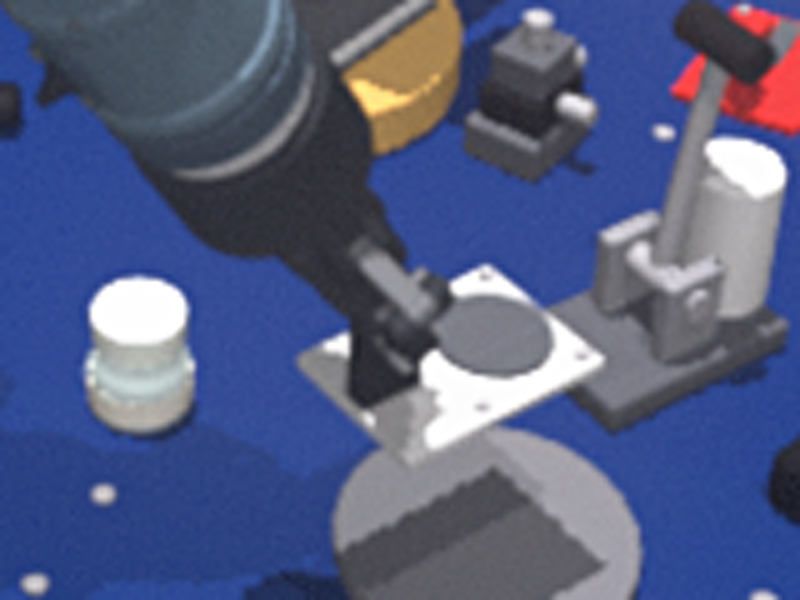

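View pics/w14.png

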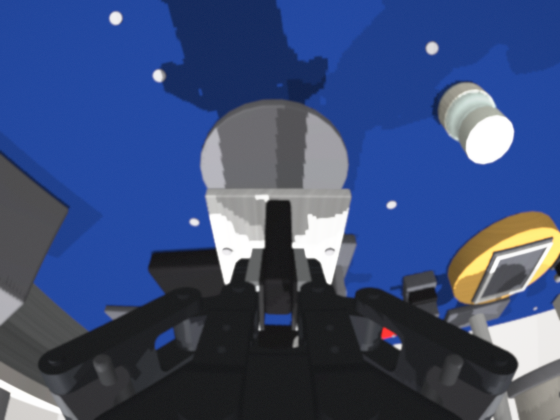

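Run:
```python
from h import *
R=ori(6.7,30);T=np.array([.623,-.0147,.078]); A=T-.1*R[:,0]-[.06,0.007,0]; print(A)
rows(A,R,10)
```

```text
[ 0.51334147 -0.02753354  0.16460254]
dist 304.4 rot [-0.213 -0.002  0.122]
[1.2, 29.5, 7.2, -0.021, -0.0, 0.012]
[1.5, 29.4, 7.9, -0.021, -0.0, 0.012]
[1.9, 29.2, 8.5, -0.021, -0.0, 0.012]
[2.3, 29.0, 9.1, -0.021, -0.0, 0.012]
[2.6, 28.7, 9.7, -0.021, -0.0, 0.012]
[3.0, 28.5, 10.3, -0.021, -0.0, 0.012]
[3.3, 28.2, 10.9, -0.021, -0.0, 0.012]
[3.7, 27.9, 11.5, -0.021, -0.0, 0.012]
[4.0, 27.6, 12.1, -0.021, -0.0, 0.012]
[4.3, 27.3, 12.7, -0.021, -0.0, 0.012]
```

Request:
servo_tool([
  [1, 29, 7, -0.021, 0, 0.012, 255],
  [1, 29, 8, -0.021, 0, 0.012, 255],
  [2, 29, 8, -0.021, 0, 0.012, 255],
  [2, 29, 9, -0.021, 0, 0.012, 255],
  [2, 29, 10, -0.021, 0, 0.012, 255],
  [3, 28, 10, -0.021, 0, 0.012, 255],
  [3, 28, 11, -0.021, 0, 0.012, 255],
  [3, 28, 11, -0.021, 0, 0.012, 255],
  [4, 28, 12, -0.021, 0, 0.012, 255],
  [4, 28, 12, -0.021, 0, 0.012, 255],
  [0, 0, 0, 0, 0, 0, 255],
])

```text
clock: 14.3
ee_pos: [0.5017, -0.01, 0.1453]
tool_rot: [[0.467, -0.12, 0.876], [0.076, 0.993, 0.095], [-0.881, 0.022, 0.473]]
contact_force: [-0.1, -0.9, -2.0]
finger_gap: 0.011
```

```bash
python3 snap.py 15
python3 - <<'E'
from h import *
R=ori(6.7,30);T=np.array([.623,-.0147,.078]); A=T-.05*R[:,0]
rows(A,R,5)
E
```

```text
[ 0.50170364 -0.0100477   0.14531827] [[0.467, -0.12, 0.876], [0.076, 0.993, 0.095], [-0.881, 0.022, 0.473]] [-0.1 -0.9 -2. ] 0.01104970929305858 14.3
dist 100.4 rot [-0.01  -0.033 -0.019]
[13.1, -3.7, 14.8, -0.002, -0.007, -0.004]
[13.2, -3.6, 14.7, -0.002, -0.007, -0.004]
[13.3, -3.6, 14.6, -0.002, -0.007, -0.004]
[13.4, -3.6, 14.5, -0.002, -0.007, -0.004]
[13.5, -3.6, 14.4, -0.002, -0.007, -0.004]
```

View pics/w15.png

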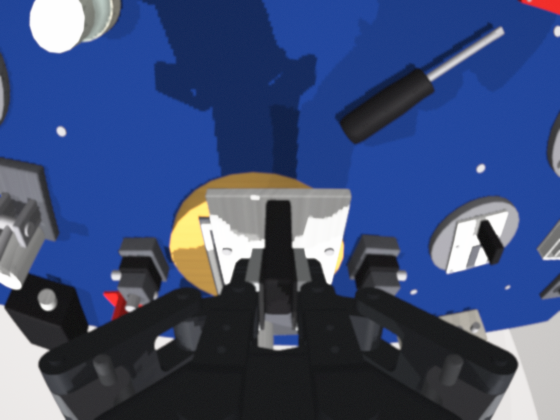

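Request:
servo_tool([
  [13, -3.5, 15, -0.002, -0.007, -0.004, 255],
  [13, -3.5, 15, -0.002, -0.007, -0.004, 255],
  [13, -3.5, 14, -0.002, -0.007, -0.004, 255],
  [13, -3.5, 14, -0.002, -0.007, -0.004, 255],
  [12, -3, 13, -0.002, -0.007, -0.004, 255],
  [0, 0, 0, 0, 0, 0, 255],
])

```text
clock: 14.95
ee_pos: [0.5899, -0.0209, 0.1102]
tool_rot: [[0.484, -0.109, 0.868], [0.054, 0.994, 0.095], [-0.873, 0.001, 0.487]]
contact_force: [0.6, -0.4, -1.3]
finger_gap: 0.011
```

Run:
```python
from h import *
s=env.get_state();print(s['tool_rot'].round(3).tolist())
R=ori(6.7,30.2);T=np.array([.623,-.0147,.080])
rows(T,R,5)
```

```text
[[0.484, -0.109, 0.868], [0.054, 0.994, 0.095], [-0.873, 0.001, 0.487]]
dist 45.2 rot [-0.007 -0.018  0.003]
[8.5, 0.5, 2.9, -0.001, -0.004, 0.001]
[8.6, 0.5, 2.9, -0.001, -0.004, 0.001]
[8.6, 0.5, 2.9, -0.001, -0.004, 0.001]
[8.6, 0.5, 2.8, -0.001, -0.004, 0.001]
[8.6, 0.5, 2.8, -0.001, -0.004, 0.001]
```

Request:
servo_tool([
  [8.5, 0.5, 3, -0.003, -0.005, 0.001, 255],
  [8.5, 0.5, 3, -0.003, -0.005, 0.001, 255],
  [8.5, 0.5, 3, -0.003, -0.005, 0.001, 255],
  [8.5, 0.5, 3, -0.002, -0.005, 0.001, 255],
  [7, 0.5, 3, 0, -0.004, 0.001, 255],
  [0, 0, 0, 0, 0, 0, 255],
])

```text
clock: 15.55
ee_pos: [0.6205, -0.0153, 0.0759]
tool_rot: [[0.5, -0.119, 0.858], [0.062, 0.993, 0.102], [-0.864, 0.002, 0.504]]
contact_force: [0.8, -0.4, -2.2]
finger_gap: 0.0109
```

```bash
python3 snap.py 16
python3 - <<'E'
from h import *
a=env.read_camera('side');cv2.imwrite('pics/s16.png',a);crop(a,240,180,360,270,6,'pics/s16c.png')
a=env.read_camera('scene');crop(a,235,190,335,290,6,'pics/sc16c.png')
E
```

```text
[ 0.62045566 -0.01533031  0.07593772] [[0.5, -0.119, 0.858], [0.062, 0.993, 0.102], [-0.864, 0.002, 0.504]] [ 0.8 -0.4 -2.2] 0.010913105077075963 15.55
```

View pics/w16.png

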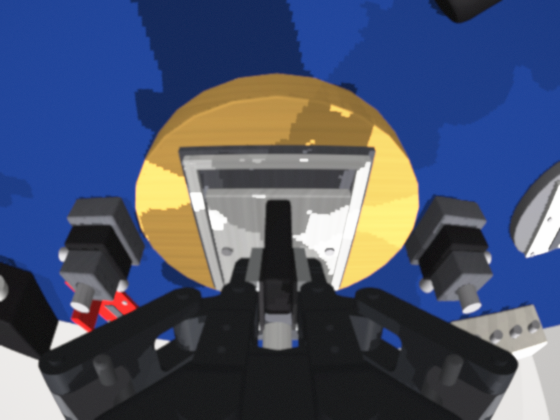

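View pics/s16c.png

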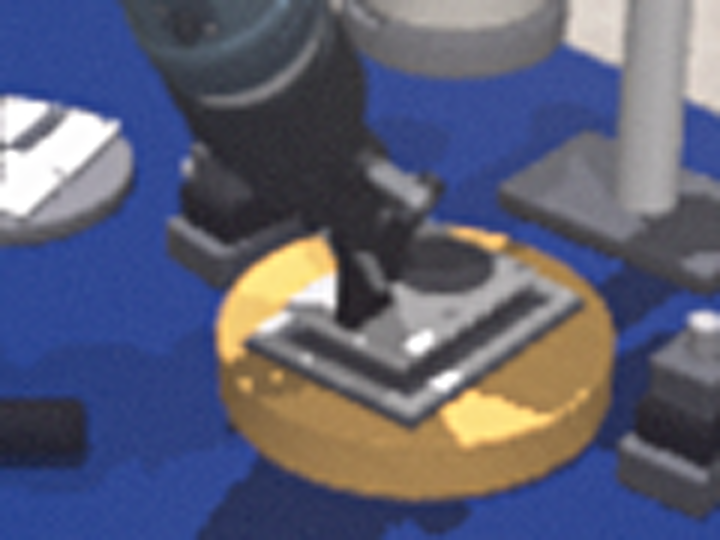

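View pics/sc16c.png

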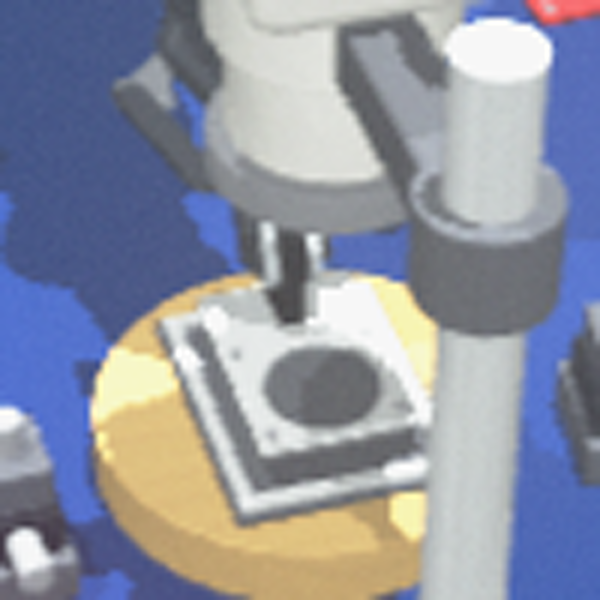

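Run:
```python
from h import *
a=cv2.imread('pics/w16.png'); crop(a,165,135,390,300,3.5,'pics/w16c.png')
```

```text
(no output)
```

View pics/w16c.png

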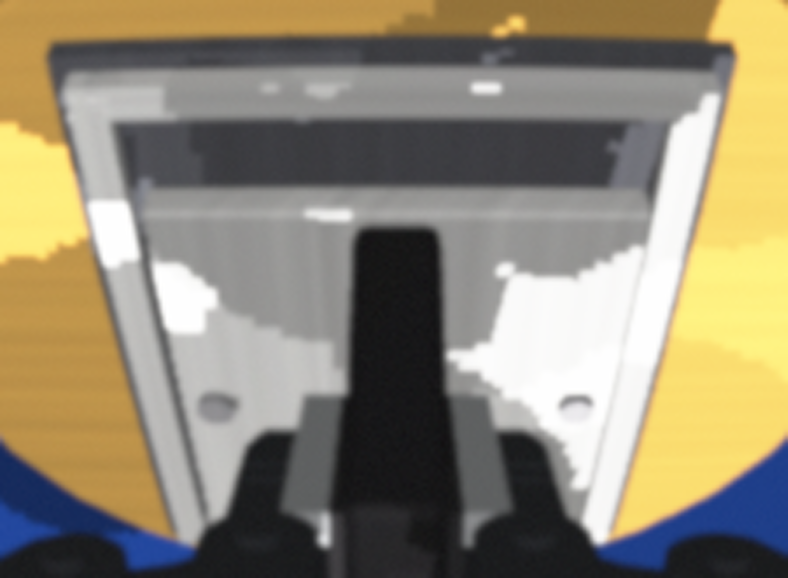

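Run:
```python
from m3 import *
w=lambda p,z:wp(16,165,135,3.5,p,z)
rep('rim out front',w([(65,78),(722,72)],.038))
rep('rim in front',w([(113,122),(672,122)],.038))
rep('plate front low',w([(147,190),(648,190)],.048))
rep('plate front top',w([(147,216),(648,216)],.054))
R=ori(6.7,0)
from h import Ro
Z=Ro.from_euler('z',6.7,degrees=True).as_matrix()[:2,:2]
f=w([(65,78),(722,72)],.038).mean(0);g=w([(147,216),(648,216)],.054).mean(0);g2=w([(147,190),(648,190)],.048).mean(0);f2=w([(113,122),(672,122)],.038).mean(0)
print('centre via outer',f+Z@[.0622,0],'inner',f2+Z@[.056,0]); print('plate c',g+Z@[.05,0],g2+Z@[.05,0])
```

```text
rim out front c [ 0.5829 -0.0199] pts [[0.5888, -0.066], [0.5769, 0.0262]] len [0.0929 0.0929] ang [ 97.4 -82.6]
rim in front c [ 0.5915 -0.0189] pts [[0.5963, -0.0593], [0.5868, 0.0214]] len [0.0812 0.0812] ang [ 96.7 -83.3]
plate front low c [ 0.5958 -0.0177] pts [[0.6, -0.0527], [0.5917, 0.0173]] len [0.0705 0.0705] ang [ 96.7 -83.3]
plate front top c [ 0.5952 -0.0178] pts [[0.5992, -0.0517], [0.5913, 0.0162]] len [0.0684 0.0684] ang [ 96.7 -83.3]
centre via outer [ 0.64466857 -0.01262688] inner [ 0.64715074 -0.01238606]
plate c [ 0.64490766 -0.01193364] [ 0.64549084 -0.01184623]
```

Request:
servo_tool([
  [5, 0, -1, 0, 0, 0, 255],
  [4, 0, -1, 0, 0, 0, 255],
  [1.5, 0, -0.5, 0, 0, 0, 255],
  [0, 0, 0, 0, 0, 0, 255],
])

```text
clock: 16.1
ee_pos: [0.6239, -0.0152, 0.0667]
tool_rot: [[0.501, -0.119, 0.857], [0.061, 0.993, 0.102], [-0.863, 0.001, 0.505]]
contact_force: [-0.4, -0.4, -1.8]
finger_gap: 0.011
```

Request:
servo_tool([
  [1.5, 0.2, -1.5, 0, 0, 0, 255],
  [1.5, 0.2, -1.5, 0, 0, 0, 255],
  [0, 0, 0, 0, 0, 0, 255],
])

```text
clock: 16.4
ee_pos: [0.6226, -0.0149, 0.0623]
tool_rot: [[0.501, -0.119, 0.857], [0.061, 0.993, 0.102], [-0.863, 0.002, 0.505]]
contact_force: [-0.7, 0.9, -1.6]
finger_gap: 0.0109
```

Request:
servo_tool([
  [1.4, 0, -0.8, 0, 0, 0, 255],
  [0, 0, 0, 0, 0, 0, 255],
])

```text
clock: 16.6
ee_pos: [0.6234, -0.0149, 0.0621]
tool_rot: [[0.504, -0.119, 0.856], [0.061, 0.993, 0.102], [-0.862, 0.001, 0.507]]
contact_force: [0.3, 0.0, -1.0]
finger_gap: 0.0111
```

```bash
python3 snap.py 17
python3 - <<'E'
from h import *
a=env.read_camera('side');crop(a,240,180,360,270,6,'pics/s17c.png')
E
```

```text
[ 0.62340729 -0.01490764  0.06207928] [[0.504, -0.119, 0.856], [0.061, 0.993, 0.102], [-0.862, 0.001, 0.507]] [ 0.3  0.  -1. ] 0.011137740003491948 16.6
```

View pics/s17c.png

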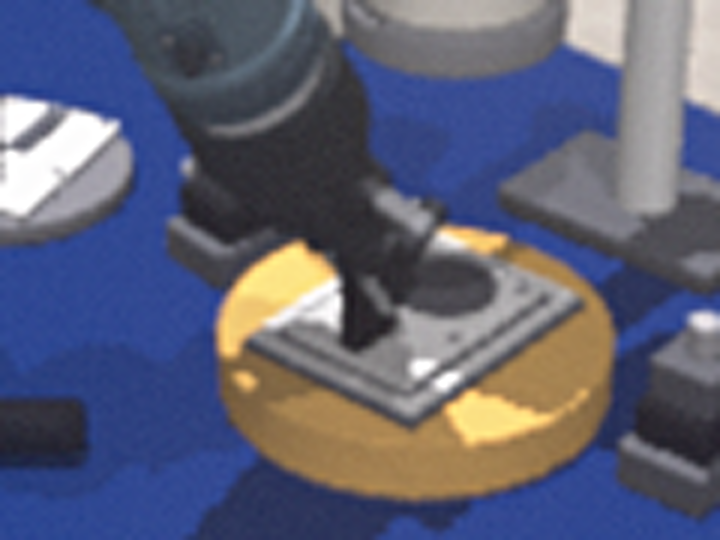

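View pics/w17.png

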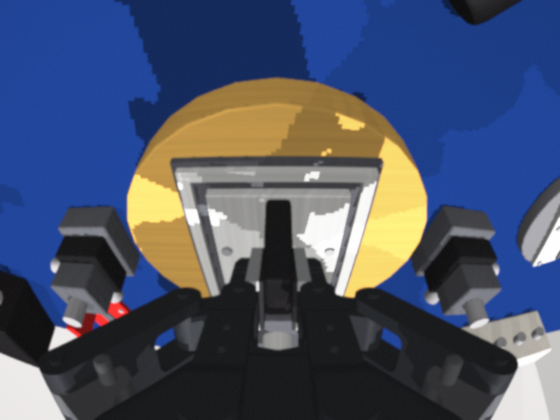

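Seated inside the rim with a gap all round. Releasing and backing out.

Request:
servo_tool([
  [0, 0, 0, 0, 0, 0, 235],
  [0, 0, 0, 0, 0, 0, 215],
  [0, 0, 0, 0, 0, 0, 190],
  [0, 0, 0, 0, 0, 0, 150],
  [-2, 0, 0, 0, 0, 0, 120],
  [-8, 0, 0, 0, 0, 0, 80],
  [-12, 0, 0, 0, 0, 0, 40],
  [-25, 0, 0, 0, 0, 0, 0],
  [-25, 0, 0, 0, 0, 0, 0],
  [0, 0, 0, 0, 0, 0, 0],
])

```text
clock: 17.7
ee_pos: [0.5858, -0.0196, 0.1291]
tool_rot: [[0.506, -0.119, 0.854], [0.061, 0.993, 0.102], [-0.861, 0.001, 0.509]]
contact_force: [0.6, -0.4, 0.7]
finger_gap: 0.0852
```

```bash
python3 snap.py 18
python3 - <<'E'
from h import *
a=cv2.imread('pics/w18.png'); crop(a,150,100,400,290,3.2,'pics/w18c.png')
a=env.read_camera('side');cv2.imwrite('pics/s18.png',a)
E
```

```text
[ 0.58584452 -0.0195885   0.12914348] [[0.506, -0.119, 0.854], [0.061, 0.993, 0.102], [-0.861, 0.001, 0.509]] [ 0.6 -0.4  0.7] 0.08524846426536635 17.7
```

View pics/w18c.png

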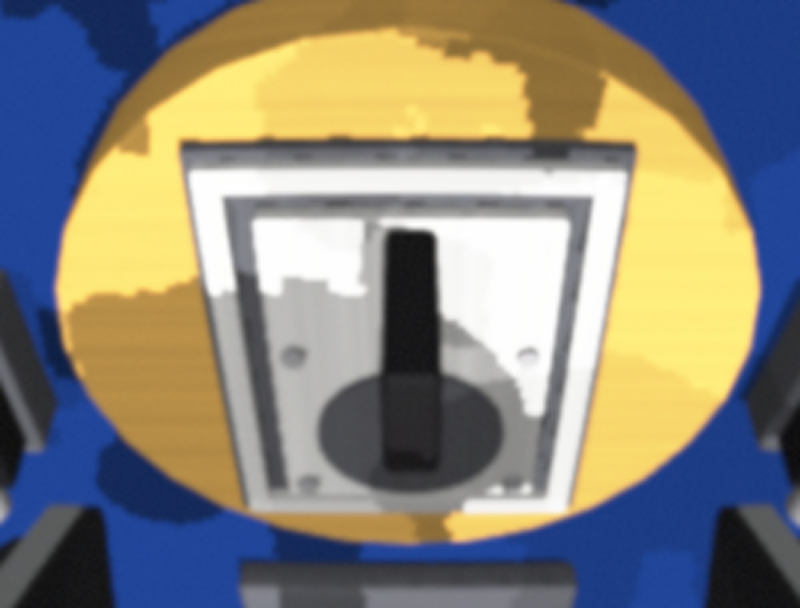

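Run:
```python
from h import *
R=env.get_state()['tool_rot'];p=env.get_state()['ee_pos']
B=np.array([.50,-.03,.20]);rows(B,R,3)
R2=ori(-9,20);rows([.58,-.285,.27],R2,9,(B,R))
```

```text
dist 113.2 rot [0. 0. 0.]
[-35.6, -0.1, -12.4, 0.0, 0.0, 0.0]
[-35.6, -0.1, -12.4, 0.0, 0.0, 0.0]
[-35.6, -0.1, -12.4, 0.0, 0.0, 0.0]
dist 276.3 rot [ 0.25   0.182 -0.119]
[-4.0, -29.2, 8.7, 0.028, 0.02, -0.013]
[-3.8, -29.0, 9.4, 0.028, 0.02, -0.013]
[-3.6, -28.8, 10.1, 0.028, 0.02, -0.013]
[-3.4, -28.5, 10.8, 0.028, 0.02, -0.013]
[-3.3, -28.2, 11.6, 0.028, 0.02, -0.013]
[-3.1, -28.0, 12.3, 0.028, 0.02, -0.013]
[-3.0, -27.6, 13.0, 0.028, 0.02, -0.013]
[-2.9, -27.3, 13.7, 0.028, 0.02, -0.013]
[-2.8, -27.0, 14.4, 0.028, 0.02, -0.013]
```

Request:
servo_tool([
  [-35, 0, -12, 0, 0, 0, 0],
  [-35, 0, -12, 0, 0, 0, 0],
  [-35, 0, -12, 0, 0, 0, 0],
  [-4, -29, 6, 0.028, 0.02, -0.013, 0],
  [-4, -29, 7, 0.028, 0.02, -0.013, 0],
  [-4, -29, 8, 0.028, 0.02, -0.013, 0],
  [-4, -29, 9, 0.028, 0.02, -0.013, 0],
  [-3, -28, 11, 0.028, 0.02, -0.013, 0],
  [-3, -28, 12, 0.028, 0.02, -0.013, 0],
  [-3, -28, 13, 0.028, 0.02, -0.013, 0],
  [-3, -27, 14, 0.028, 0.02, -0.013, 0],
  [-3, -27, 14, 0.028, 0.02, -0.013, 0],
  [0, 0, 0, 0, 0, 0, 0],
])

```text
clock: 19.1
ee_pos: [0.5693, -0.2942, 0.2511]
tool_rot: [[0.315, 0.165, 0.935], [-0.046, 0.986, -0.159], [-0.948, 0.007, 0.318]]
contact_force: [1.0, -0.3, 0.4]
finger_gap: 0.0857
```

```bash
python3 snap.py 19
python3 - <<'E'
from h import *
a=env.read_camera('side');cv2.imwrite('pics/s19.png',a)
E
```

```text
[ 0.56928506 -0.2942462   0.25105073] [[0.315, 0.165, 0.935], [-0.046, 0.986, -0.159], [-0.948, 0.007, 0.318]] [ 1.  -0.3  0.4] 0.08571189096185493 19.1
```

View pics/w19.png

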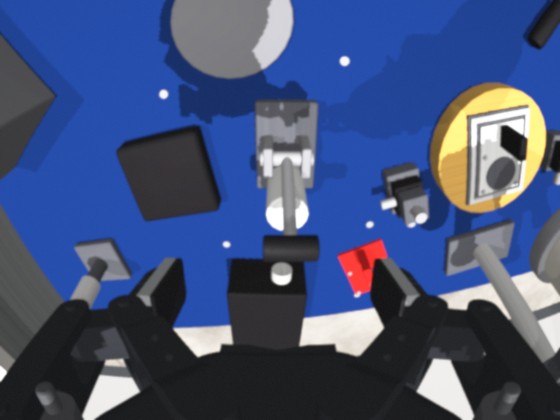

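View pics/s19.png

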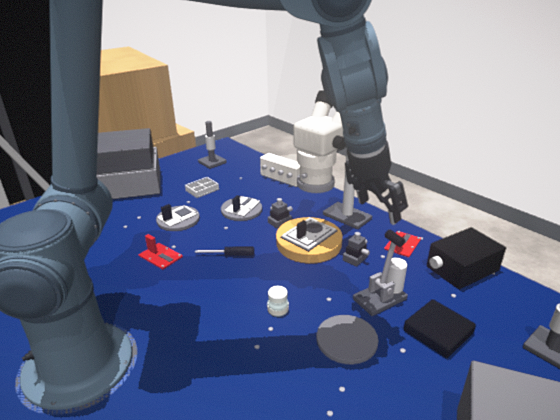

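Run:
```python
from m3 import *
s,P=pickle.load(open('w19.pkl','rb'))
w=lambda p,z:wp(19,0,0,1,p,z)
rep('bar',w([(263,248),(319,249)],.168));rep('base front',w([(255,101),(318,101)],.016)); rep('base L',w([(255,101),(257,182)],.016));rep('cheek pivot',w([(287,158)],.05))
# triangulate bar with side: pick bar centre
im=cv2.imread('pics/s19.png');crop(im,360,200,440,310,6,'pics/s19c.png')
e1,d1=ray('wrist',(291,248),P)
for px in [(394.5,238)]:
    e2,d2=ray('side',px); 
    A=np.c_[d1,-d2];t=np.linalg.lstsq(A,e2-e1,rcond=None)[0];print(e1+t[0]*d1,e2+t[1]*d2)
# with scene
e2,d2=ray('scene',(140+89/3.1,200+70/3.1));A=np.c_[d1,-d2];t=np.linalg.lstsq(A,e2-e1,rcond=None)[0];print(e1+t[0]*d1,e2+t[1]*d2)
```

```text
bar c [ 0.6306 -0.2929] pts [[0.6261, -0.3149], [0.635, -0.2709]] len [0.0449 0.0449] ang [  78.6 -101.4]
base front c [ 0.553 -0.28 ] pts [[0.5475, -0.3139], [0.5586, -0.246]] len [0.0689 0.0689] ang [ 80.7 -99.3]
base L c [ 0.5976 -0.3227] pts [[0.5475, -0.3139], [0.6476, -0.3314]] len [0.1017 0.1017] ang [ -9.9 170.1]
cheek pivot c [ 0.6063 -0.2889] pts [[0.6063, -0.2889]] len [0.] ang [0.]
[ 0.63273167 -0.29322206  0.16470441] [ 0.63201641 -0.2928791   0.16406686]
[ 0.63316388 -0.29326363  0.16419714] [ 0.63315855 -0.29297999  0.16416936]
```

View pics/s19c.png

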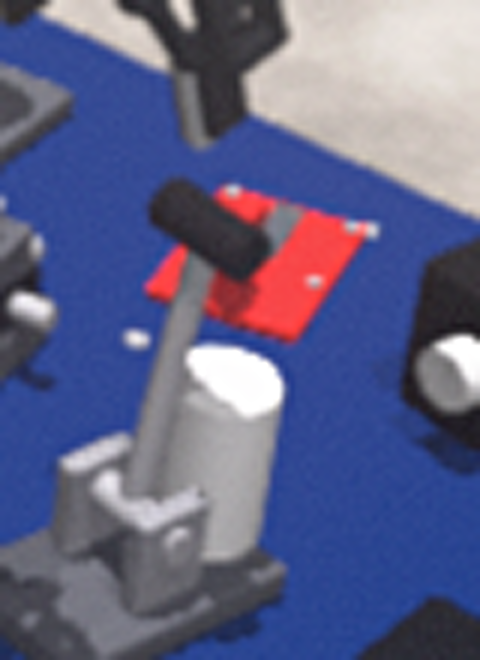

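Run:
```python
from h import *
R=ori(-10,6);g=np.array([.632,-.293,.167]);T=g+.023*R[:,0];print(T)
rows(T-.06*R[:,0],R,6)
```

```text
[ 0.63436763 -0.29341748  0.144126  ]
dist 76.2 rot [ 0.009  0.216 -0.012]
[10.4, 1.3, 7.1, 0.001, 0.036, -0.002]
[10.2, 1.3, 7.5, 0.001, 0.036, -0.002]
[9.9, 1.4, 7.9, 0.001, 0.036, -0.002]
[9.6, 1.4, 8.2, 0.001, 0.036, -0.002]
[9.3, 1.4, 8.6, 0.001, 0.036, -0.002]
[9.0, 1.5, 8.9, 0.001, 0.036, -0.002]
```

Request:
servo_tool([
  [9, 1.5, 8, 0.001, 0.036, -0.002, 0],
  [9, 1.5, 8, 0.001, 0.036, -0.002, 0],
  [9, 1.5, 8, 0.001, 0.036, -0.002, 0],
  [8, 1.5, 8, 0.001, 0.036, -0.002, 0],
  [8, 1.5, 8, 0.001, 0.036, -0.002, 0],
  [8, 1.5, 8, 0.001, 0.036, -0.002, 0],
  [0, 0, 0, 0, 0, 0, 0],
])

```text
clock: 19.9
ee_pos: [0.6216, -0.2799, 0.2015]
tool_rot: [[0.084, 0.164, 0.983], [-0.006, 0.986, -0.164], [-0.996, 0.007, 0.084]]
contact_force: [-0.5, 0.1, -0.2]
finger_gap: 0.0852
```

```bash
python3 snap.py 20
python3 - <<'E'
from h import *
R=ori(-10,6);g=np.array([.632,-.293,.167]);T=g+.023*R[:,0]
rows(T,R,5)
E
```

```text
[ 0.62160754 -0.27991141  0.20149314] [[0.084, 0.164, 0.983], [-0.006, 0.986, -0.164], [-0.996, 0.007, 0.084]] [-0.5  0.1 -0.2] 0.08518226314633502 19.9
dist 61.0 rot [ 0.009 -0.02  -0.008]
[11.8, -2.3, 2.1, 0.002, -0.004, -0.002]
[11.8, -2.3, 2.0, 0.002, -0.004, -0.002]
[11.8, -2.2, 2.0, 0.002, -0.004, -0.002]
[11.8, -2.2, 1.9, 0.002, -0.004, -0.002]
[11.9, -2.2, 1.9, 0.002, -0.004, -0.002]
```

View pics/w20.png

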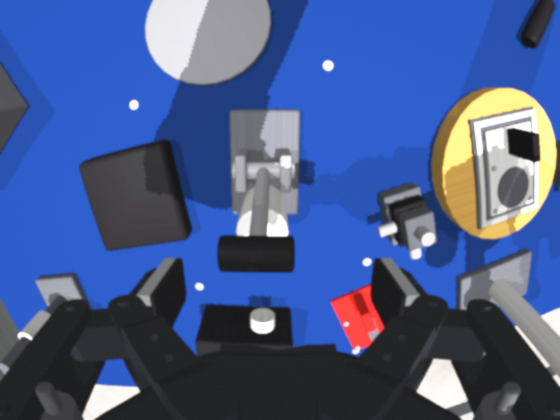

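Run:
```python
from m3 import *
rep('bar',wp(20,0,0,1,[(218,253),(294,254)],.167))
```

```text
bar c [ 0.6307 -0.2943] pts [[0.6267, -0.3166], [0.6347, -0.2719]] len [0.0454 0.0454] ang [  79.9 -100.1]
```

Request:
servo_tool([
  [6, -4, 4, 0.002, -0.004, -0.002, 0],
  [6, -4, 4, 0.002, -0.004, -0.002, 0],
  [4, -3, 2, 0.002, -0.004, -0.002, 0],
  [0, 0, 0, 0, 0, 0, 0],
])

```text
clock: 20.35
ee_pos: [0.6291, -0.2927, 0.1868]
tool_rot: [[0.098, 0.171, 0.98], [-0.016, 0.985, -0.17], [-0.995, 0.001, 0.099]]
contact_force: [-0.3, -0.8, -0.3]
finger_gap: 0.0854
```

```bash
python3 snap.py 21
python3 - <<'E'
from h import *
R=ori(-10,6);g=np.array([.632,-.293,.167]);T=g+.023*R[:,0]
rows(T,R,5)
E
```

```text
[ 0.62912272 -0.29271661  0.18680548] [[0.098, 0.171, 0.98], [-0.016, 0.985, -0.17], [-0.995, 0.001, 0.099]] [-0.3 -0.8 -0.3] 0.08536007191639507 20.35
dist 43.4 rot [ 0.003 -0.005 -0.001]
[8.7, 0.0, 0.2, 0.001, -0.001, -0.0]
[8.7, 0.0, 0.2, 0.001, -0.001, -0.0]
[8.7, 0.0, 0.2, 0.001, -0.001, -0.0]
[8.7, 0.0, 0.2, 0.001, -0.001, -0.0]
[8.7, 0.0, 0.2, 0.001, -0.001, -0.0]
```

View pics/w21.png

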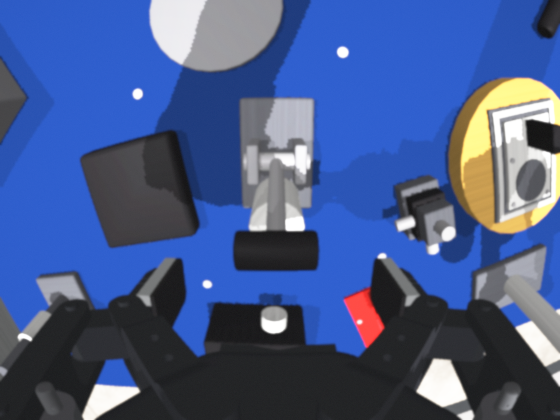

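Request:
servo_tool([
  [11, 0, 0, 0, 0, 0, 0],
  [11, 0, 0, 0, 0, 0, 0],
  [11, 0, 0, 0, 0, 0, 0],
  [10, 0, 0, 0, 0, 0, 0],
  [0, 0, 0, 0, 0, 0, 0],
])

```text
clock: 20.9
ee_pos: [0.633, -0.2934, 0.1407]
tool_rot: [[0.098, 0.172, 0.98], [-0.016, 0.985, -0.171], [-0.995, 0.001, 0.099]]
contact_force: [0.1, 0.2, -0.0]
finger_gap: 0.0854
```

```bash
python3 snap.py 22
python3 - <<'E'
from h import *
a=env.read_camera('side');crop(a,360,180,440,290,6,'pics/s22c.png')
E
```

```text
[ 0.6330146  -0.29344027  0.14065265] [[0.098, 0.172, 0.98], [-0.016, 0.985, -0.171], [-0.995, 0.001, 0.099]] [ 0.1  0.2 -0. ] 0.08544502284847158 20.9
```

View pics/w22.png

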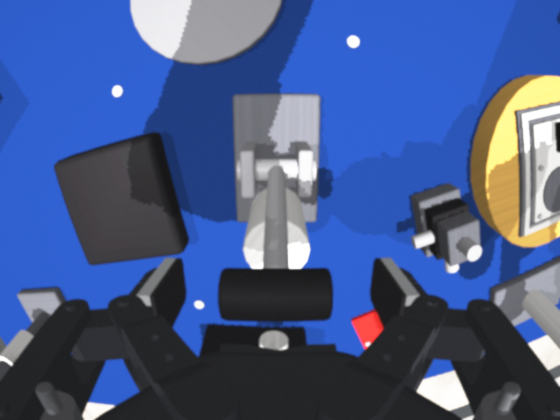

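View pics/s22c.png

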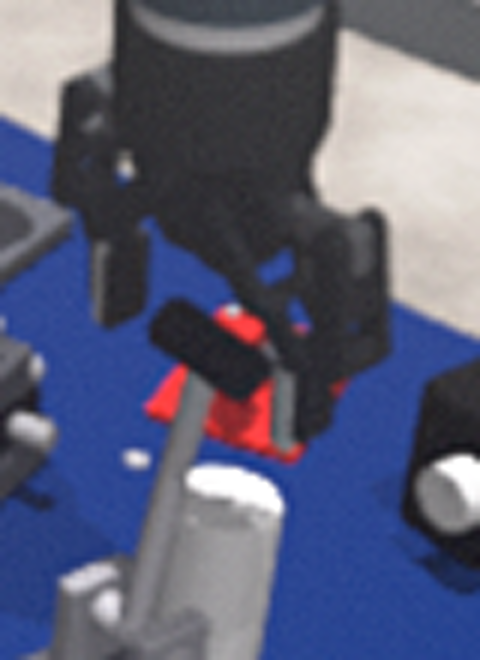

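Request:
servo_tool([
  [0, 0, 0, 0, 0, 0, 60],
  [0, 0, 0, 0, 0, 0, 120],
  [0, 0, 0, 0, 0, 0, 150],
  [0, 0, 0, 0, 0, 0, 200],
  [0, 0, 0, 0, 0, 0, 255],
  [0, 0, 0, 0, 0, 0, 255],
  [0, 0, 0, 0, 0, 0, 255],
])

```text
clock: 21.7
ee_pos: [0.6345, -0.2948, 0.1444]
tool_rot: [[0.102, 0.172, 0.98], [-0.019, 0.985, -0.17], [-0.995, -0.002, 0.104]]
contact_force: [-0.8, -0.4, 0.6]
finger_gap: 0.0433
```

```bash
python3 snap.py 23
python3 - <<'E'
from h import *
a=env.read_camera('side');crop(a,360,180,440,290,6,'pics/s23c.png')
E
```

```text
[ 0.63452786 -0.29480476  0.14435731] [[0.102, 0.172, 0.98], [-0.019, 0.985, -0.17], [-0.995, -0.002, 0.104]] [-0.8 -0.4  0.6] 0.04325044678243545 21.7
```

View pics/w23.png

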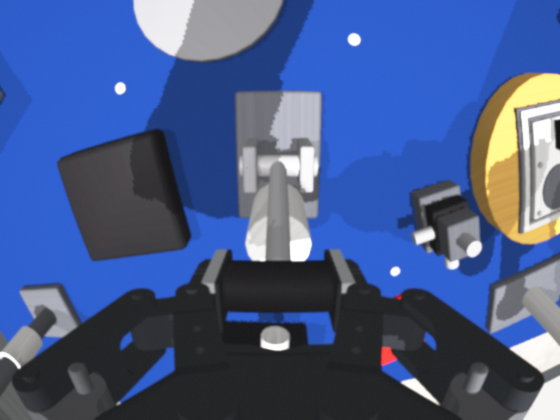

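View pics/s23c.png

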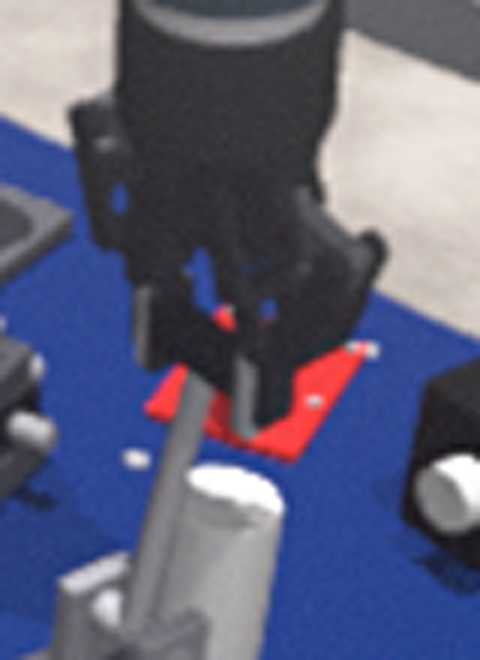

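```bash
cat > lever.py <<'E'
from h import *
YAW=-10; xh=np.array([np.cos(np.radians(YAW)),np.sin(np.radians(YAW)),0])
OFF=.021
p0=np.array([.6345,-.2948,.1444]);g0=p0-OFF*ori(YAW,6)[:,0]
hinge=g0-.125*(np.sin(.17)*xh+np.array([0,0,np.cos(.17)]))
def gpt(th): return hinge+.125*(np.sin(.17-th)*xh+np.array([0,0,np.cos(.17-th)]))
def pose(th): R=ori(YAW,6+40*th/.9); return gpt(th)+OFF*R[:,0],R
def est(p,R):
    g=np.array(p)-OFF*np.array(R)[:,0]; d=g-hinge; return .17-np.arctan2(d@xh,d[2]),np.linalg.norm([d@xh,d[2]])
E
python3 - <<'E'
from lever import *
print('hinge',hinge)
th=np.linspace(0,.93,19)
for a,b in zip(th[:-1],th[1:]):
    (p,R),(q,Q)=pose(a),pose(b);d=R.T@(q-p)*1000;w=Ro.from_matrix(R.T@Q).as_rotvec();print(d.round(1),w.round(3))
E
```

```text
hinge [ 0.61151174 -0.29074655  0.04208686]
[-1.6  0.  -5.4] [-0.   -0.04 -0.  ]
[-1.5 -0.  -5.4] [ 0.   -0.04  0.  ]
[-1.5 -0.  -5.5] [ 0.   -0.04 -0.  ]
[-1.4  0.  -5.5] [-0.   -0.04 -0.  ]
[-1.3 -0.  -5.5] [ 0.   -0.04  0.  ]
[-1.2  0.  -5.5] [ 0.   -0.04 -0.  ]
[-1.2 -0.  -5.5] [ 0.   -0.04 -0.  ]
[-1.1 -0.  -5.5] [-0.   -0.04  0.  ]
[-1.   0.  -5.5] [-0.   -0.04  0.  ]
[-0.9 -0.  -5.5] [ 0.   -0.04 -0.  ]
[-0.9  0.  -5.6] [ 0.   -0.04  0.  ]
[-0.8  0.  -5.6] [ 0.   -0.04 -0.  ]
[-0.7  0.  -5.6] [ 0.   -0.04  0.  ]
[-0.7 -0.  -5.6] [-0.   -0.04 -0.  ]
[-0.6 -0.  -5.6] [ 0.   -0.04  0.  ]
[-0.5  0.  -5.6] [ 0.   -0.04 -0.  ]
[-0.4 -0.  -5.6] [ 0.   -0.04  0.  ]
[-0.4  0.  -5.6] [-0.   -0.04 -0.  ]
```

Request:
servo_tool([
  [-1.6, 0, -5.4, 0, -0.04, 0, 255],
  [-1.5, 0, -5.4, 0, -0.04, 0, 255],
  [-1.5, 0, -5.5, 0, -0.04, 0, 255],
  [-1.4, 0, -5.5, 0, -0.04, 0, 255],
  [-1.3, 0, -5.5, 0, -0.04, 0, 255],
  [-1.2, 0, -5.5, 0, -0.04, 0, 255],
])

```text
clock: 22.4
ee_pos: [0.6081, -0.2903, 0.1476]
tool_rot: [[0.352, 0.17, 0.92], [-0.062, 0.985, -0.159], [-0.934, -0.001, 0.357]]
contact_force: [5.5, -1.7, -4.1]
finger_gap: 0.0431
```

Run:
```python
from lever import *
s=env.get_state();p,R=s['ee_pos'],s['tool_rot'];print(est(p,R),s['contact_force'],s['finger_gap'],np.degrees(np.arctan2(R[0,0],-R[2,0])))
a=env.read_camera('side');crop(a,340,180,440,310,5,'pics/s24c.png')
t=est(p,R)[0]
q,Q=pose(.93);print(q)
```

```text
(np.float64(0.25712004390129717), np.float64(0.12558244027754395)) [ 5.473489   -1.68149635 -4.09775573] 0.043074450872070465 20.642027453058322
[ 0.54191174 -0.27847419  0.11845899]
```

View pics/s24c.png

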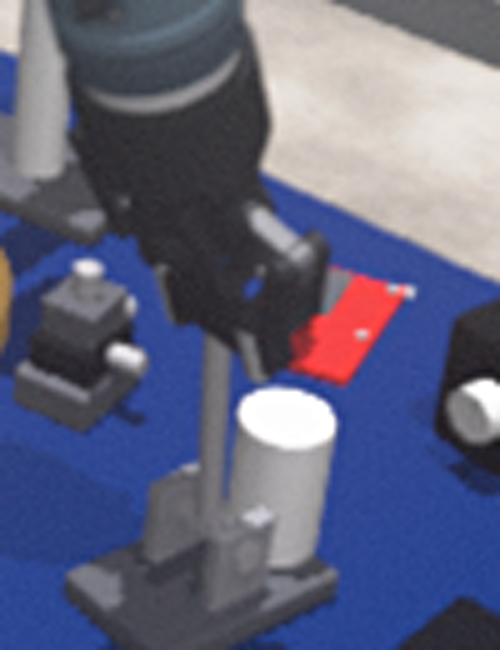

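Run:
```python
from lever import *
s=env.get_state();p,R=s['ee_pos'],s['tool_rot']
t0=est(p,R)[0];l0=20.6;n=12
P=[]
for k in range(n+1):
    th=t0+(.93-t0)*k/n; Q=ori(YAW,l0+(45-l0)*k/n);P.append((gpt(th)+OFF*Q[:,0],Q))
for (p,R),(q,Q) in zip(P[:-1],P[1:]): print((R.T@(q-p)*1000).round(1),Ro.from_matrix(R.T@Q).as_rotvec().round(3))
```

```text
[-1.6 -0.  -6. ] [-0.    -0.035  0.   ]
[-1.5  0.  -6. ] [-0.    -0.035 -0.   ]
[-1.4 -0.  -6. ] [ 0.    -0.035 -0.   ]
[-1.2 -0.  -6. ] [-0.    -0.035 -0.   ]
[-1.1  0.  -6.1] [-0.    -0.035  0.   ]
[-0.9 -0.  -6.1] [ 0.    -0.035 -0.   ]
[-0.8 -0.  -6.1] [-0.    -0.035  0.   ]
[-0.7  0.  -6.1] [ 0.    -0.035  0.   ]
[-0.5 -0.  -6.1] [ 0.    -0.035 -0.   ]
[-0.4 -0.  -6.1] [-0.    -0.035 -0.   ]
[-0.3  0.  -6.2] [-0.    -0.035  0.   ]
[-0.1  0.  -6.2] [ 0.    -0.035  0.   ]
```

Request:
servo_tool([
  [-1.6, 0, -6.5, 0, -0.035, 0, 255],
  [-1.5, 0, -6.5, 0, -0.035, 0, 255],
  [-1.4, 0, -6.5, 0, -0.035, 0, 255],
  [-1.2, 0, -6.5, 0, -0.035, 0, 255],
  [-1.1, 0, -6.5, 0, -0.035, 0, 255],
  [-0.9, 0, -6.5, 0, -0.035, 0, 255],
  [-0.8, 0, -6.5, 0, -0.035, 0, 255],
])

```text
clock: 23.15
ee_pos: [0.5798, -0.2854, 0.1431]
tool_rot: [[0.597, 0.166, 0.785], [-0.1, 0.986, -0.133], [-0.796, 0.001, 0.605]]
contact_force: [8.8, 1.0, -3.2]
finger_gap: 0.0431
```

```bash
cat > ck.py <<'E'
from lever import *
import sys
s=env.get_state();p,R=s['ee_pos'],s['tool_rot'];print(est(p,R),s['contact_force'].round(1),s['finger_gap'],'lean',np.degrees(np.arctan2(np.hypot(R[0,0],R[1,0]),-R[2,0])),s['clock'])
if len(sys.argv)>1:
    a=env.read_camera('side');crop(a,330,180,430,320,4.2,f'pics/s{sys.argv[1]}c.png')
E
python3 ck.py
```

```text
(np.float64(0.5338717408159122), np.float64(0.12597732530631028)) [ 8.8  1.  -3.2] 0.04308695359169987 lean 37.2540074871177 23.15
```

Request:
servo_tool([
  [-2, 0, -7.5, 0, -0.015, 0, 255],
  [-1.8, 0, -7.5, 0, -0.015, 0, 255],
  [-1.6, 0, -7.5, 0, -0.015, 0, 255],
  [-1.2, 0, -7.5, 0, -0.015, 0, 255],
  [-0.9, 0, -7.5, 0, -0.015, 0, 255],
])

```text
clock: 23.65
ee_pos: [0.5615, -0.282, 0.1352]
tool_rot: [[0.678, 0.153, 0.719], [-0.105, 0.988, -0.111], [-0.728, -0.0, 0.686]]
contact_force: [17.5, 1.0, -7.9]
finger_gap: 0.0429
```

```bash
python3 ck.py 25
```

```text
(np.float64(0.7114069093384962), np.float64(0.12650400946918858)) [17.5  1.  -7.9] 0.042939873491343795 lean 43.29640333311981 23.65
```

View pics/s25c.png

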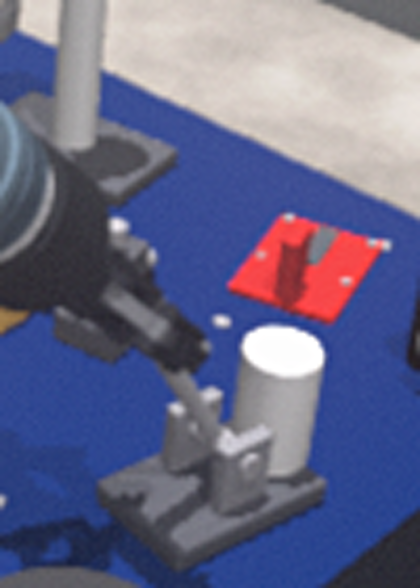

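Request:
servo_tool([
  [-0.5, 0, -7, 0, 0, 0, 255],
  [-0.3, 0, -7, 0, 0, 0, 255],
  [-0.2, 0, -7, 0, 0, 0, 255],
])

```text
clock: 24.0
ee_pos: [0.5583, -0.2814, 0.1333]
tool_rot: [[0.698, 0.143, 0.701], [-0.1, 0.99, -0.102], [-0.709, 0.001, 0.706]]
contact_force: [12.7, 5.9, 1.8]
finger_gap: 0.0433
```

```bash
python3 ck.py
```

```text
(np.float64(0.7455334873606397), np.float64(0.12641918238940839)) [12.7  5.9  1.8] 0.043268412056793985 lean 44.88107910843863 24.0
```

```bash
python3 snap.py 26
python3 - <<'E'
from h import *
a=env.read_camera('side');crop(a,340,210,420,320,7,'pics/s26.png')
from lever import hinge
for h in ((.6113,-.2894,.045),): print((proj('side',h)-[340,210])*7)
for th in (.6,.7,.8,.9):
    from lever import gpt
    print(th,gpt(th),(proj('side',gpt(th))-[340,210])*7)
E
```

```text
[ 0.55832342 -0.28143755  0.13326014] [[0.698, 0.143, 0.701], [-0.1, 0.99, -0.102], [-0.709, 0.001, 0.706]] [12.7  5.9  1.8] 0.043268412056793985 24.0
[292.45755372 510.94967788]
0.6 [ 0.56019454 -0.28169794  0.15570758] [205.46798525 292.62133861]
0.7 [ 0.5492801  -0.27977343  0.14993775] [175.99951359 319.30781029]
0.8 [ 0.53898745 -0.27795856  0.1430903 ] [147.73988155 348.24206397]
0.9 [ 0.52941944 -0.27627146  0.13523366] [121.04765358 379.06752169]
```

View pics/s26.png

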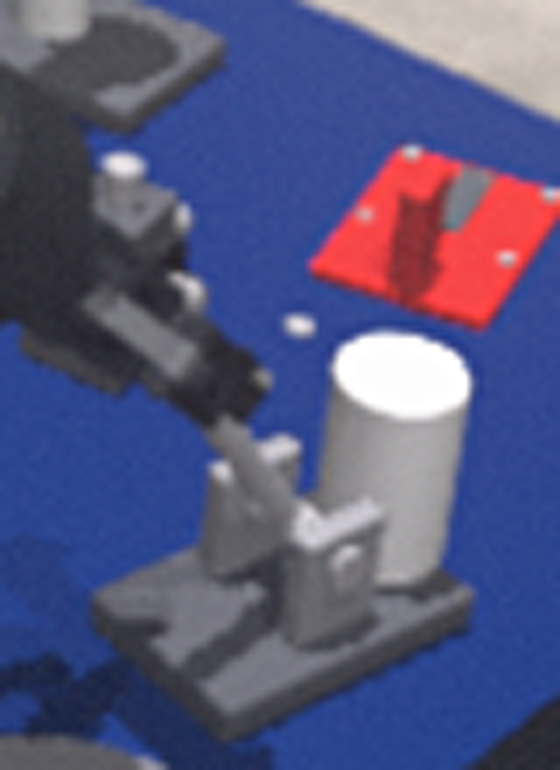

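View pics/w26.png

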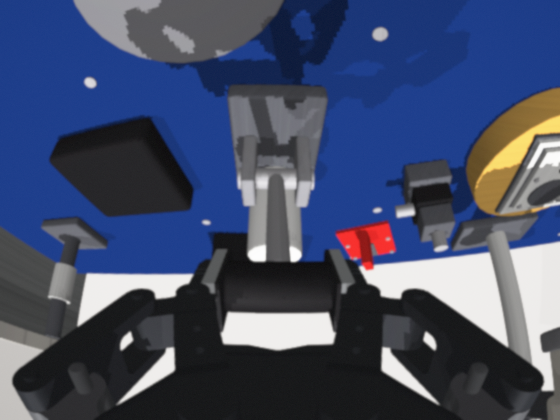

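```bash
python3 -c "
from h import *
s=env.get_state();print(s['joint_positions'].round(3),s['tau'].round(1))"
```

```text
[-0.783  0.144 -0.884 -0.132  0.435 -0.486] [ -5.  -29.6  19.4  -3.4  -0.9  -0.2]
```

Request:
servo_tool([
  [-2.5, 0, -10, 0, 0, 0, 255],
  [-2.5, 0, -12, 0, 0, 0, 255],
])

```text
clock: 24.3
ee_pos: [0.5476, -0.2793, 0.1268]
tool_rot: [[0.708, 0.132, 0.693], [-0.096, 0.991, -0.092], [-0.699, -0.002, 0.715]]
contact_force: [27.1, 1.0, -15.2]
finger_gap: 0.0432
```

```bash
python3 ck.py
```

```text
(np.float64(0.8473791645012144), np.float64(0.12758625490078304)) [ 27.1   1.  -15.2] 0.043157089502103306 lean 45.62712286856582 24.3
```

Request:
servo_tool([
  [-1.5, 0, -10, 0, 0, 0, 255],
  [-1, 0, -8, 0, 0, 0, 255],
  [-0.5, 0, -6, 0, 0, 0, 255],
])

```text
clock: 24.6
ee_pos: [0.5434, -0.2784, 0.1234]
tool_rot: [[0.729, 0.116, 0.675], [-0.087, 0.993, -0.077], [-0.679, -0.003, 0.734]]
contact_force: [15.5, 5.8, 0.9]
finger_gap: 0.0429
```

```bash
python3 ck.py 27
```

```text
(np.float64(0.8945214029186898), np.float64(0.12766020276072562)) [15.5  5.8  0.9] 0.04294236450625555 lean 47.24283736844586 24.6
```

View pics/s27c.png

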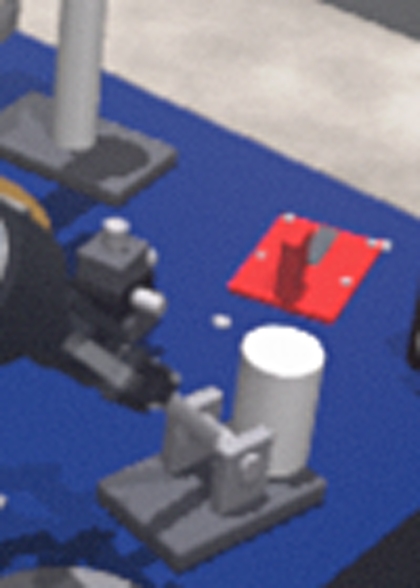

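Request:
servo_tool([
  [-0.5, 0, -9, 0, 0, 0, 255],
  [0, 0, -10, 0, 0, 0, 255],
  [0, 0, -8, 0, 0, 0, 255],
])

```text
clock: 24.95
ee_pos: [0.5441, -0.2782, 0.1239]
tool_rot: [[0.76, 0.097, 0.643], [-0.075, 0.995, -0.061], [-0.646, -0.002, 0.764]]
contact_force: [15.5, 10.5, 5.4]
finger_gap: 0.0431
```

```bash
python3 ck.py 28; python3 -c "
from h import *
a=cv2.imread('pics/s28c.png')
from lever import gpt
for t in (.8,.9,.95): print((proj('side',gpt(t))-[330,180])*4.2)
print((proj('side',(.6113,-.2894,.045))-[330,180])*4.2)"
```

```text
(np.float64(0.8950071366481033), np.float64(0.12745522152191807)) [15.5 10.5  5.4] 0.04307526282752335 lean 49.77828735750586 24.95
[130.64392893 334.94523838]
[114.62859215 353.44051301]
[107.03723408 363.04180611]
[217.47453223 432.56980673]
```

View pics/s28c.png

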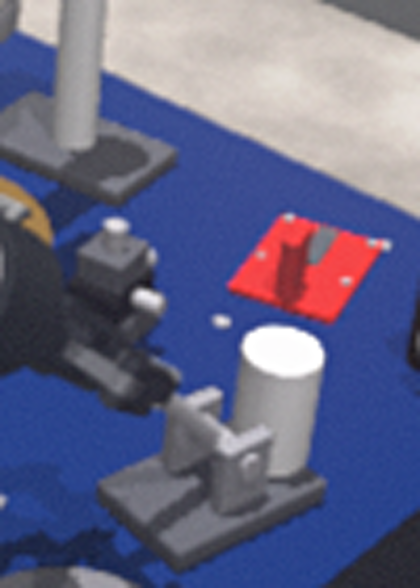

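```bash
cat > back.py <<'E'
from lever import *
import sys
n=int(sys.argv[1]); th1=float(sys.argv[2]) if len(sys.argv)>2 else 0
s=env.get_state();p,R0=s['ee_pos'],s['tool_rot'];t0=est(p,R0)[0]
l1=6+40*max(th1,0)/.9
S=Slerp([0,1],Ro.from_matrix([R0,ori(YAW,l1)]));P=[]
corr=(p-OFF*R0[:,0])-gpt(t0)
for k in range(n+1):
    th=t0+(th1-t0)*k/n;Q=S(k/n).as_matrix();P.append((gpt(th)+corr*(1-k/n)+OFF*Q[:,0],Q))
for (p,R),(q,Q) in zip(P[:-1],P[1:]): print((R.T@(q-p)*1000).round(1),Ro.from_matrix(R.T@Q).as_rotvec().round(3))
E
python3 ck.py; python3 back.py 22
```

```text
(np.float64(0.8971962191783981), np.float64(0.12741751724127937)) [15.1  9.3 10.1] 0.043623010975662686 lean 49.79299050195098 25.0
[ 0.9 -0.3  4.3] [ 0.003  0.035 -0.002]
[ 0.9 -0.3  4.3] [ 0.003  0.035 -0.002]
[ 1.  -0.3  4.3] [ 0.003  0.035 -0.002]
[ 1.  -0.3  4.3] [ 0.003  0.035 -0.002]
[ 1.  -0.3  4.3] [ 0.003  0.035 -0.002]
[ 1.1 -0.3  4.3] [ 0.003  0.035 -0.002]
[ 1.1 -0.3  4.3] [ 0.003  0.035 -0.002]
[ 1.1 -0.2  4.3] [ 0.003  0.035 -0.002]
[ 1.2 -0.2  4.3] [ 0.003  0.035 -0.002]
[ 1.2 -0.2  4.3] [ 0.003  0.035 -0.002]
[ 1.2 -0.2  4.3] [ 0.003  0.035 -0.002]
[ 1.2 -0.2  4.3] [ 0.003  0.035 -0.002]
[ 1.3 -0.2  4.3] [ 0.003  0.035 -0.002]
[ 1.3 -0.2  4.3] [ 0.003  0.035 -0.002]
[ 1.3 -0.1  4.2] [ 0.003  0.035 -0.002]
[ 1.4 -0.1  4.2] [ 0.003  0.035 -0.002]
[ 1.4 -0.1  4.2] [ 0.003  0.035 -0.002]
[ 1.4 -0.1  4.2] [ 0.003  0.035 -0.002]
[ 1.4 -0.1  4.2] [ 0.003  0.035 -0.002]
[ 1.5 -0.1  4.2] [ 0.003  0.035 -0.002]
[ 1.5 -0.   4.2] [ 0.003  0.035 -0.002]
[ 1.5 -0.   4.2] [ 0.003  0.035 -0.002]
```

Request:
servo_tool([
  [0, 0, 0, 0, 0, 0, 255],
  [0.9, -0.3, 3, 0.003, 0.03, -0.002, 255],
  [0.9, -0.3, 3.5, 0.003, 0.03, -0.002, 255],
  [1, -0.3, 3.5, 0.003, 0.03, -0.002, 255],
  [1, -0.3, 3.5, 0.003, 0.03, -0.002, 255],
])

```text
clock: 25.5
ee_pos: [0.5607, -0.281, 0.1359]
tool_rot: [[0.678, 0.111, 0.727], [-0.072, 0.994, -0.086], [-0.732, 0.006, 0.682]]
contact_force: [5.8, -0.9, -6.4]
finger_gap: 0.0428
```

```bash
python3 ck.py; python3 back.py 16 | sed -n '1p;8p;16p'
```

```text
(np.float64(0.7137526450091934), np.float64(0.12756136690399553)) [ 5.8 -0.9 -6.4] 0.042819238701808864 lean 42.97645377588928 25.5
[ 1.4 -0.3  4.5] [ 0.003  0.04  -0.002]
[ 1.6 -0.2  4.6] [ 0.003  0.04  -0.002]
[ 1.7 -0.1  4.6] [ 0.003  0.04  -0.002]
```

Request:
servo_tool([
  [1.2, -0.3, 3.5, 0.003, 0.035, -0.002, 255],
  [1.2, -0.3, 3.5, 0.003, 0.035, -0.002, 255],
  [1.2, -0.3, 3.5, 0.003, 0.035, -0.002, 255],
  [1.2, -0.3, 3.5, 0.003, 0.035, -0.002, 255],
  [1.3, -0.3, 3.5, 0.003, 0.035, -0.002, 255],
  [1.3, -0.3, 3.5, 0.003, 0.035, -0.002, 255],
])

```text
clock: 26.1
ee_pos: [0.5837, -0.2853, 0.1452]
tool_rot: [[0.5, 0.136, 0.855], [-0.06, 0.991, -0.122], [-0.864, 0.01, 0.504]]
contact_force: [2.1, -1.6, -3.8]
finger_gap: 0.0433
```

```bash
python3 ck.py; python3 back.py 10 | sed -n '1p;5p;10p'
```

```text
(np.float64(0.4807163830187281), np.float64(0.12737188322657458)) [ 2.1 -1.6 -3.8] 0.04326057495800724 lean 30.253002930846705 26.1
[ 1.6 -0.2  4.9] [ 0.003  0.042 -0.002]
[ 1.8 -0.2  4.9] [ 0.003  0.042 -0.002]
[ 2.  -0.1  4.9] [ 0.003  0.042 -0.002]
```

Request:
servo_tool([
  [1.5, -0.2, 4, 0.003, 0.036, -0.002, 255],
  [1.5, -0.2, 4, 0.003, 0.036, -0.002, 255],
  [1.6, -0.2, 4, 0.003, 0.036, -0.002, 255],
  [1.6, -0.2, 4, 0.003, 0.036, -0.002, 255],
  [1.7, -0.2, 4, 0.003, 0.036, -0.002, 255],
  [1.7, -0.2, 4, 0.003, 0.036, -0.002, 255],
  [1.7, -0.2, 4, 0.003, 0.036, -0.002, 255],
])

```text
clock: 26.8
ee_pos: [0.6134, -0.2908, 0.1486]
tool_rot: [[0.253, 0.161, 0.954], [-0.036, 0.987, -0.157], [-0.967, 0.005, 0.256]]
contact_force: [-1.9, -2.6, 1.4]
finger_gap: 0.0431
```

```bash
python3 ck.py; python3 back.py 5 | sed -n '1p;5p'
```

```text
(np.float64(0.19777856849924733), np.float64(0.12683951252090814)) [-1.9 -2.6  1.4] 0.04312355690524035 lean 14.812518278199912 26.8
[ 1.6 -0.1  4.1] [ 0.002  0.031 -0.001]
[ 1.7 -0.1  4.1] [ 0.002  0.031 -0.001]
```

Request:
servo_tool([
  [1.5, -0.1, 4, 0.002, 0.028, -0.001, 255],
  [1.5, -0.1, 4, 0.002, 0.028, -0.001, 255],
  [1.5, -0.1, 4, 0.002, 0.028, -0.001, 255],
  [1.5, -0.1, 5, 0.002, 0.02, -0.001, 255],
  [1, 0, 6, 0, 0.01, 0, 255],
  [0.5, 0, 6, 0, 0, 0, 255],
])

```text
clock: 27.4
ee_pos: [0.6352, -0.2948, 0.1457]
tool_rot: [[0.113, 0.169, 0.979], [-0.019, 0.986, -0.168], [-0.993, 0.001, 0.115]]
contact_force: [-23.3, 4.2, 17.0]
finger_gap: 0.0433
```

```bash
python3 ck.py 29;python3 -c "
from lever import *
s=env.get_state();print(s['ee_pos'],p0)"
```

```text
(np.float64(-0.002206916924837321), np.float64(0.12639205287143443)) [-23.3   4.2  17. ] 0.04326733124258607 lean 6.597542343590332 27.4
[ 0.63482639 -0.29473561  0.14581764] [ 0.6345 -0.2948  0.1444]
```

View pics/s29c.png

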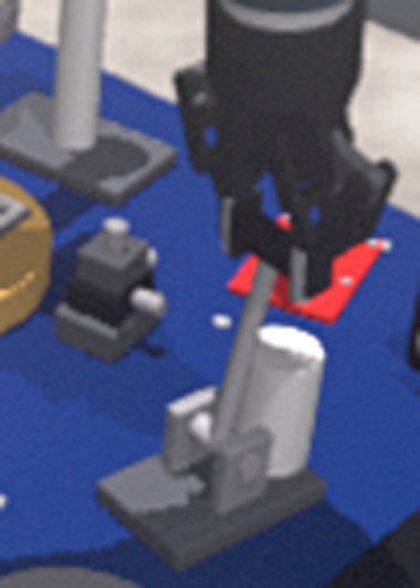

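Request:
servo_tool([
  [0, 0, 1, 0, 0, 0, 255],
  [0, 0, 0.5, 0, 0, 0, 255],
  [0, 0, 0, 0, 0, 0, 200],
  [0, 0, 0, 0, 0, 0, 150],
  [0, 0, 0, 0, 0, 0, 110],
  [0, 0, 0, 0, 0, 0, 70],
  [0, 0, 0, 0, 0, 0, 30],
  [0, 0, 0, 0, 0, 0, 0],
  [0, 0, 0, 0, 0, 0, 0],
])

```text
clock: 28.35
ee_pos: [0.6364, -0.2947, 0.1469]
tool_rot: [[0.111, 0.169, 0.979], [-0.018, 0.986, -0.168], [-0.994, 0.001, 0.113]]
contact_force: [-0.3, 0.2, 0.2]
finger_gap: 0.0854
```

```bash
python3 snap.py 30
```

```text
[ 0.63639741 -0.29473294  0.14686384] [[0.111, 0.169, 0.979], [-0.018, 0.986, -0.168], [-0.994, 0.001, 0.113]] [-0.3  0.2  0.2] 0.08537922993116107 28.35
```

View pics/w30.png

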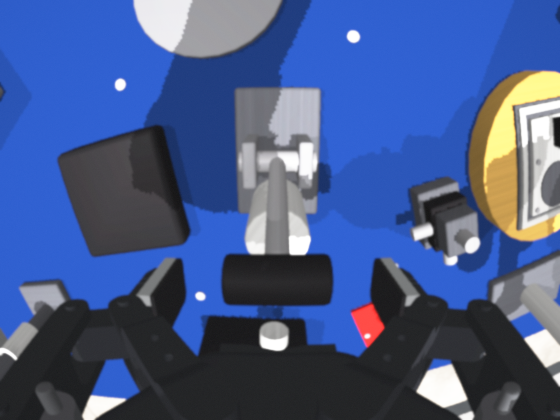

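Fingers are clear of the bar on both sides. Retracting straight up along the tool axis, then back.

Request:
servo_tool([
  [-15, 0, 0, 0, 0, 0, 0],
  [-25, 0, 0, 0, 0, 0, 0],
  [-35, 0, 0, 0, 0, 0, 0],
  [-35, 0, -20, 0, 0, 0, 0],
  [-20, 0, -40, 0, 0, 0, 0],
  [0, 0, -40, 0, 0, 0, 0],
  [0, 0, 0, 0, 0, 0, 0],
  [0, 0, 0, 0, 0, 0, 0],
])

```text
clock: 29.2
ee_pos: [0.5187, -0.2732, 0.2665]
tool_rot: [[0.106, 0.168, 0.98], [-0.015, 0.986, -0.168], [-0.994, 0.003, 0.108]]
contact_force: [1.4, 0.4, -0.1]
finger_gap: 0.0851
```

```bash
python3 snap.py 31
python3 - <<'E'
from h import *
a=env.read_camera('side');cv2.imwrite('pics/s31.png',a)
b=env.read_camera('scene');cv2.imwrite('pics/sc31.png',b)
o=cv2.imread('pics/side0.png');
top=np.hstack([cv2.resize(a[195:265,260:360],(400,280),interpolation=2),cv2.resize(a[190:260,160:260],(400,280),interpolation=2)])
bot=np.hstack([cv2.resize(o[220:290,345:445],(400,280),interpolation=2),cv2.resize(a[220:290,345:445],(400,280),interpolation=2)])
cv2.imwrite('pics/fin.png',np.vstack([top,bot]))
E
```

```text
[ 0.51866831 -0.27324763  0.26650959] [[0.106, 0.168, 0.98], [-0.015, 0.986, -0.168], [-0.994, 0.003, 0.108]] [ 1.4  0.4 -0.1] 0.08512185592147525 29.2
```

View pics/fin.png

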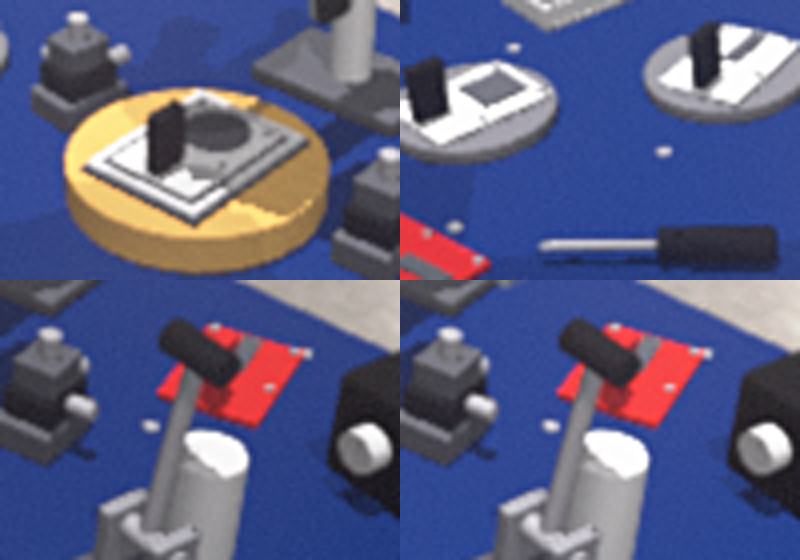

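View pics/sc31.png

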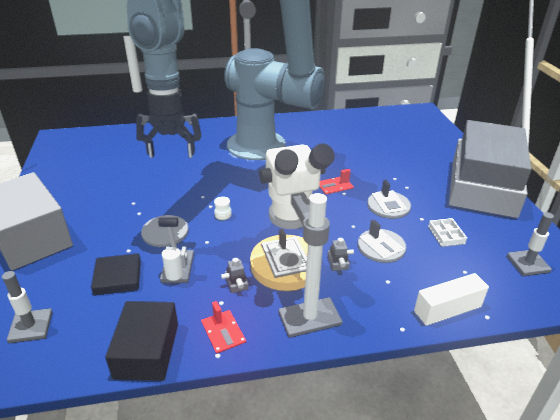

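View pics/w31.png

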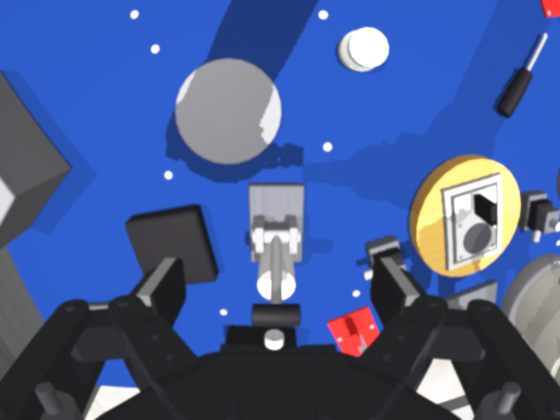

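```bash
python3 -c "
from station import env
s=env.get_state();print(s['clock'],abs(s['qvel']).max());print(env.close_job())"
```

```text
29.35 0.015679868812424426
the job is handed in; nothing more can be done
None
```

The sample is changed and the pump lever has been worked. I handed the job in at 29.35 s of the 72 s allowed; no verdict was reported.

- **Tested carrier:** it lies flat and released on the pad that was empty. Its centre measured about 3–5 mm from the pad's centre. The chip carrier and the other things look unmoved in the last pictures.
- **Wafer carrier:** it lies flat inside the stage's rim, tab to the front, with a gap all round. About 14 mm above the floor its centre was within 1–2 mm of the stage's centre. After release I only looked and did not measure it again.
- **Pump lever:** I gripped the T-grip by its ends and pulled until it stopped moving, at about 0.895 rad estimated from the tool pose. I eased it back at roughly 0.5 rad/s, pressed it home and then let go. It now looks the same as in the first side picture.

**Disagreements and weak points:**
- The scene and side cameras disagreed by about 5 mm in x at table height, so I used the wrist camera for grasping and placing.
- The measured force during the pull reached about 27 N against the 9 N the spring should need, probably from grip friction and then the stop. It was about 23 N when pressing the lever home.

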